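# Restock the laundry-room soap bin

## Task

Open the white soap bin by pressing its blue release button until the lid pops up, then guide the lid gently right back to its stop and hold it steady there for a moment before you let go. Next stand the orange flask, which lies on the counter, upright on the counter with its white cap up and let go of it, then take it again from above and set it down gently, cap up, on the blue pad in the free bay of the bin. Leave the lid open and everything else undisturbed.

Things in the scene. Friction and masses are not known exactly. Their poses are not given: they have to be found in the camera images.
- bin: White soap bin, fixed. Origin: centre of the underside of its box, x to the back, y left, z up. Box 150 (x) by 185 by 125 mm high, walls and floor 5 mm, open under the lid; a 5 mm wall at y = 0, rim-high, makes two bays, each 140 by 85 mm, centred at y = +45 and -45 mm. A solid front deck (x = -75 to -130 mm, 112 mm high) carries the button and, beside the tab, a latch block (top at 129 mm).
- lid (a joint): Lid angle in rad: 0 shut and latched, 1.85 right back at its stop. White plate 150 x 185 x 8 mm, 0.25 kg, hinged along bin y at the back rim. Latched, it does not open. Released, its spring lifts it to roughly 0.8 to 1.1 rad, where it comes to rest within about 1.5 s; from there it swings back with under 1 N at the tab. A friction hinge keeps it wherever it is left, also at the stop.
- lid_hinge (a point): Point on the lid's hinge axis, in the middle of the back rim: 75 mm behind the bin's origin, 125 mm high. Axes of the lid: at 0 rad as the bin's.
- lid_tab (a point): Grip point of the blue tab that sticks out of the middle of the lid's front edge, in the lid's plane: 178 mm from the hinge axis and 4 mm above the hinge's height when shut. The tab is 20 mm wide (along the hinge direction), 8 mm thick, sticks out 42 mm from the edge; this point is 28 mm out from the edge, 14 mm from the tab's end.
- button (a joint): Travel of the release button in m: 0 up, 0.006 fully down (5 N). The lid unlatches at about 0.005.
- button_top (a point): Centre of the top of the round blue release button, 28 mm in diameter, in a black ring on the front deck, to the left of the tab; its top is 134 mm above the counter and it is pressed straight down.
- pad: Loose blue pad on the floor of the free bay (left or right), 100 (along bin x) by 70 by 10 mm. Origin: centre of its underside, z up. Its top is 15 mm above the counter.
- flask: Orange flask, rigid, 0.17 to 0.35 kg, lying on the counter at the start. Body 94 mm long (x), 54 mm wide (y), 48 mm thick (z), with a round white cap 30 mm in diameter and 12 mm long at the +x end. Origin: middle of the face on which it lies at the start, so its centre line is at z = +24 mm. x points from foot to cap: it is upright when x points up; it is then 106 mm tall.
- flask_foot (a point): Centre of the flask's flat foot, the 54 x 48 mm end opposite the cap.
- spare: Green flask of the same form, standing cap up in the other bay. Origin: centre of its foot, z up.
- bowl: Bystander: blue bowl, 90 mm across, 45 mm high. Origin: centre of its underside.
- brush: Bystander: brush lying on the counter, 160 mm long. Origin: under its middle.
- sprayer: Bystander: white bottle with red cap, 64 mm across, 160 mm high. Origin: centre of its underside.
- jar: Bystander: yellow jar with red lid, 80 mm across, 100 mm high. Origin: centre of its underside.
- jug: Bystander: white bottle with blue cap, 80 mm across, 170 mm high. Origin: centre of its underside.
- mug: Bystander: white mug, 80 mm across, 75 mm high, handle to its +y. Origin: centre of its underside.
Mind the look-alikes: they are no part of the job. Of the things that look like the flask, take the one that is farthest to the robot's right at the start.

How it is judged:
On the way, in this order (a step that is already met when the one before it is completed fails the run):
1. the lid has been released and has popped up (value of joint lid above 0.4 rad), for 0.1 s.
2. the robot holds the lid steady at its stop (over 1.75 rad, still) for 0.3 s (value of joint lid above 1.75 rad and velocity of joint lid between -0.15 and 0.15 rad/s and contact force between any of the fingers, the arm and bin above 0.2 N), for 0.3 s.
3. the orange flask stands upright on the counter, cap up, let go and at rest (angle between flask's own x axis and vertical below 0.12 rad and height (world z) of flask_foot below 0.006 m and contact force between each of the fingers, the arm and flask below 0.05 N and linear speed of flask below 0.02 m/s), for 0.2 s.
At the end, for the whole second after the job is handed in: The lid is open past 1.70 rad, the orange flask stands cap up (within 0.12 rad of vertical) on the blue pad in the free bay, its foot within 40 mm of the pad's middle and 11 to 19 mm above the counter, at rest; the pad lies flat and the green flask still stands (value of joint lid above 1.7 rad and angle between flask's own x axis and vertical below 0.12 rad and horizontal distance between flask_foot and pad below 0.04 m and z of flask_foot in the frame of bin between 0.011 and 0.019 m and linear speed of flask below 0.02 m/s and angle between pad's own z axis and vertical below 0.08 rad and angle between spare's own z axis and vertical below 0.12 rad); the robot touches nothing.
It fails at once if the lid is forced or lifted off its latch without the button being down (value of joint lid between 0.05 and 0.1 rad and value of joint button below 0.002 m).
It fails at once if the lid is flung back (faster than 3 rad/s beyond 1.3 rad) (value of joint lid above 1.3 rad and velocity of joint lid above 3 rad/s).
It fails at once if the flask is dropped or rammed into the bay (foot within 40 mm of the pad's middle and under 45 mm above the pad, moving faster than 0.4 m/s) (horizontal distance between flask_foot and pad below 0.04 m and height (world z) of flask_foot below 0.06 m and linear speed of flask above 0.4 m/s).
It fails at once if the green flask is shifted over 25 mm or tipped (distance of spare from where it was at the start of the episode above 0.025 m or angle between spare's own z axis and vertical above 0.3 rad).
It fails at once if a bystander is shifted more than 25 mm (distance of any of bowl, brush, sprayer, jar, jug, mug from where it was at the start of the episode above 0.025 m).
It also fails if it takes over 72 s, if anything falls off the work surface, if the arm or the gripper's body presses on something with over 40 N, if the wrist force passes 120 N, or if a joint passes its speed limit or range.

## Robot

A 7-joint arm with a two-finger parallel gripper is mounted at the origin on the work surface. World frame = base frame: x ahead of the robot, y to its left, z up, the work surface at z = 0. Lengths are in m, angles in rad, forces in N, time in s.
With the tool pointing down it reaches from about 0.35 to 0.9 m from the base axis. Payload 7.2 kg.
Tool frame: the origin (TCP) lies on the centre line of the jaws, within the pads' length; the fingertips stand 19 mm ahead of it and the grasp point (between the pads) is the TCP; z points along the fingers, y is the line along which they close (so a half turn about z gives the same grasp; the last joint's range is limited). The gripper opens to 85 mm and grips with 20 to 120 N. Pads are 22 mm wide; open, the fingers measure 114 mm over their backs; the gripper's body (76 mm by 85 mm) begins 54 mm behind the grasp point. The pads swing forward as they close: fully open they stand 13 mm farther back than shut.
Start: joints at [1.174, 0.411, -0.013, 1.596, 0.006, 1.134, -0.082], TCP at [0.202, -0.592, 0.25] pointing down, gripper open.
Joint ranges: [-2.95, 2.95], [-0.29, 1.99], [-1.47, 1.44], [0.14, 2.54], [-1.03, 4.17], [0.13, 1.85], [-2.86, 2.86]. Speed limits (rad/s): [2.39, 2.39, 3.01, 3.01, 3.14, 3.14, 3.14].

## Interface

Orientations are given as a 3x3 rotation matrix whose columns are the frame's x, y, z axes.
In Python, from station import ctrl, cams, workorder, find_in, masks_of, place_of gives the robot as it stands.
- The arm moves only by the tool drive_tool, never from a script. Its argument "rows" is a list of rows, each a list of 7 numbers: the shift along the tool's x, y, z in mm, then the turn, a rotation vector about the tool's x, y, z in rad, then the opening, from -1 (shut) to 1 (fully open). A call has 1 to 5 rows; each row is the pose to reach, as a shift and turn from the pose commanded when the call began, along the tool's axes at that moment; what a row does not reach only later rows make up. A row lasts 1/8 s, in which the tool goes at most 62.5 mm and 10.7 degrees, less where a joint would pass 70% of its speed; a pose out of reach is approached as far as the arm can. A call with a gripper value outside its range is refused whole. The fingers move at their own pace and stop on an object; "squeeze" is the grip in N (left out, the last holds). Time passes only in rows, so rows that repeat a pose let the fingers close. It gives the time, the measured TCP pose, the force, the opening and the grip force at its end, in the units of the state.
- ctrl.state(): the state, without advancing time (a new reading comes with each control period).
- cams.capture(name): name is "side" or "top" or "wrist"; returns a dict with "img" (400x640x3 uint8, red, green, blue), "camera_matrix" (3x3 intrinsics, pixels), "k1" (the pictures are not rectified: a ray, as slopes to the right and down, at radius r is drawn at 1 + k1 r^2 times it, then the intrinsics apply), "R" (3x3) and "t" (3): a world point X has camera coordinates R X + t; the wrist camera has in their place "mount" (4x4, takes a point from camera to tool coordinates, whose origin is the TCP and whose axes are the flange's). Camera axes: x right, y down, z forward; pixel columns grow to the right and rows downward; lengths in m; the calibration is good to about 2 mm. A picture is of the moment at which its call begins: read the wrist's pose just before it. There is no depth.
- workorder.close_job(): hands the job in; it is judged then, once.
Trained networks look in a picture, given as the dict that the camera call returned (one of the last four; its "shot" number tells which), for a name from the list of things; names that differ only in an ending like _2 or _b are one class to them, and where a whole thing is asked for, a point or a joint stands for the part that bears it (a point fixed in the world has none). Each returns a list of dicts, best first, with "p" (0 to 1); they miss things now and then, are a little off and sometimes report something else, mostly with a low value. They report only what shows in the picture. A call takes as long as a camera call. They do not tell look-alikes from the thing itself.
- find_in(name, picture): "box" ([left, top, width, height] in pixels, round what is visible of it).
- masks_of(name, picture): "pixels" (400x640 bool, what is visible of it) and "box" ([left, top, width, height] in pixels, round what is visible of it).
- place_of(name, picture): "centre" ([column, row] in pixels: a listed point, or the origin of a listed thing).
The state is a dict: "time": time; "joints": joint angles; "qvel": joint speeds; "joint_torque": joint torques, N m; "ee_pos": TCP position; "ee_rot": TCP orientation; "wrist_force": force on the tool from outside, world axes, zero at the start; "wrist_torque": the same for the moment, N m; "opening": opening from 0.0 (shut) to 1.0 (fully open); "grip_force": force on a finger pad.
Only numpy, scipy, OpenCV 4.12 (cv2) and the standard library are available. Lean on these libraries where they do the work, as an engineer would, in place of code of your own. Each camera call takes 0.05 s, during which the arm holds its last target. There are 200 camera calls.

## Working session

There is one attempt and no reset: what is moved stays moved. The work goes in short steps, Python scripts to look and compute and a tool call to move; the robot and the scene stay as the last step left them, time stands still between calls to the robot, and variables do not carry over. Pictures are saved under pics/ and viewed, at most 10 in all, crops included, and the job is handed in when it is done.

Besides the shell and the picture viewer there is one more tool, called after "Call:" by a JSON object that holds its "fn" and its "kwargs". drive_tool: Moves the arm, as the interface text tells. Its arguments: {"type":"object","properties":{"rows":{"type":"array","items":{"type":"array","items":{"type":"number"}}},"squeeze":{"type":"number"}},"required":["rows"]}

```bash
ls; mkdir -p pics
cat > h.py <<'E'
import numpy as np, cv2
from station import ctrl, cams, workorder, find_in, masks_of, place_of
def cap(n):
    s=ctrl.state(); c=cams.capture(n)
    if n=="wrist":
        T=np.eye(4);T[:3,:3]=s["ee_rot"];T[:3,3]=s["ee_pos"];M=T@np.array(c["mount"])
        c["_o"]=M[:3,3];c["_R"]=M[:3,:3]
    else:
        R=np.array(c["R"]);c["_R"]=R.T;c["_o"]=-R.T@np.array(c["t"])
    return c
def ray(c,px):
    K=np.array(c["camera_matrix"])
    u=cv2.undistortPoints(np.array([[px]],float),K,np.array([c["k1"],0,0,0.]))[0,0]
    # k1 model same as OpenCV radial
    return c["_R"]@np.array([u[0],u[1],1.])
def at_z(c,px,z):
    d=ray(c,px);return c["_o"]+d*(z-c["_o"][2])/d[2]
def proj(c,X):
    p=c["_R"].T@(np.array(X)-c["_o"]);u=p[:2]/p[2];r=u@u;u=u*(1+c["k1"]*r)
    K=np.array(c["camera_matrix"]);return (K[:2,:2]@u+K[:2,2])
def save(c,n): cv2.imwrite(f"pics/{n}.png",c["img"][:,:,::-1])
def tri(cs,ps):
    A=np.zeros((3,3));b=np.zeros(3)
    for c,p in zip(cs,ps):
        d=ray(c,p);d/=np.linalg.norm(d);P=np.eye(3)-np.outer(d,d);A+=P;b+=P@c["_o"]
    return np.linalg.solve(A,b)
def st():
    s=ctrl.state();print(round(s["time"],2),np.round(s["ee_pos"],4),np.round(s["ee_rot"],3).tolist(),np.round(s["joints"],2),np.round(s["wrist_force"],1),s["opening"],s["grip_force"])
E
python3 - <<'E'
from h import *
np.set_printoptions(suppress=True,precision=3)
st()
t=cap("top");s=cap("side");save(t,"top0");save(s,"side0")
for c in (t,s): print(c["_o"],c["_R"][:,2])
Z=dict(bin=0,lid_hinge=.125,lid_tab=.129,button_top=.134,flask=.0,flask_foot=.024,bowl=0,brush=0,sprayer=0,jar=0,jug=0,mug=0)
for n,z in Z.items():
    for c,k in ((t,"top"),(s,"side")):
        print(n,k,[(round(r["p"],2),np.round(r["centre"]).tolist(),np.round(at_z(c,r["centre"],z),3).tolist()) for r in place_of(n,c)[:5]])
E
```

```text
pics
0.0 [ 0.202 -0.591  0.249] [[0.946, 0.323, -0.001], [0.323, -0.946, 0.002], [-0.0, -0.002, -1.0]] [ 1.17  0.41 -0.01  1.6   0.01  1.13 -0.08] [-0.3  0.  -1.1] 1.0012580602601873 0.0
[0.385 0.004 1.168] [ 0.162  0.007 -0.987]
[0.386 0.878 0.85 ] [ 0.161 -0.756 -0.635]
bin top [(0.76, [280.0, 203.0], [0.568, 0.138, 0.0])]
bin side [(0.76, [313.0, 262.0], [0.561, 0.135, 0.0]), (0.57, [347.0, 252.0], [0.469, 0.073, 0.0])]
lid_hinge top [(0.69, [285.0, 175.0], [0.63, 0.115, 0.125]), (0.42, [282.0, 205.0], [0.542, 0.12, 0.125])]
lid_hinge side [(0.81, [286.0, 227.0], [0.637, 0.134, 0.125])]
lid_tab top []
lid_tab side [(0.68, [350.0, 238.0], [0.457, 0.143, 0.129]), (0.53, [338.0, 154.0], [0.56, -0.266, 0.129])]
button_top top [(0.39, [253.0, 233.0], [0.462, 0.194, 0.134])]
button_top side [(0.66, [344.0, 254.0], [0.464, 0.208, 0.134]), (0.4, [338.0, 155.0], [0.555, -0.253, 0.134])]
flask top [(0.91, [426.0, 213.0], [0.549, -0.321, 0.0]), (0.84, [310.0, 153.0], [0.733, 0.05, 0.0]), (0.75, [351.0, 213.0], [0.542, -0.084, 0.0]), (0.66, [397.0, 263.0], [0.392, -0.227, 0.0])]
flask side [(
[... 525 characters left out ...]
419, -0.195, 0.024]), (0.7, [337.0, 202.0], [0.537, -0.129, 0.024]), (0.57, [351.0, 238.0], [0.465, 0.036, 0.024])]
bowl top [(0.9, [359.0, 172.0], [0.675, -0.109, 0.0])]
bowl side [(0.8, [293.0, 211.0], [0.678, -0.078, -0.0])]
brush top []
brush side [(0.77, [341.0, 153.0], [0.578, -0.479, 0.0])]
sprayer top [(0.84, [425.0, 161.0], [0.716, -0.32, 0.0])]
sprayer side [(0.77, [298.0, 171.0], [0.722, -0.318, 0.0])]
jar top [(0.56, [179.0, 226.0], [0.486, 0.452, 0.0])]
jar side []
jug top [(0.84, [181.0, 181.0], [0.63, 0.458, 0.0])]
jug side [(0.66, [253.0, 357.0], [0.635, 0.457, 0.0])]
mug top [(0.91, [348.0, 261.0], [0.393, -0.078, 0.0])]
mug side [(0.83, [381.0, 219.0], [0.382, -0.1, -0.0])]
```

View pics/top0.png

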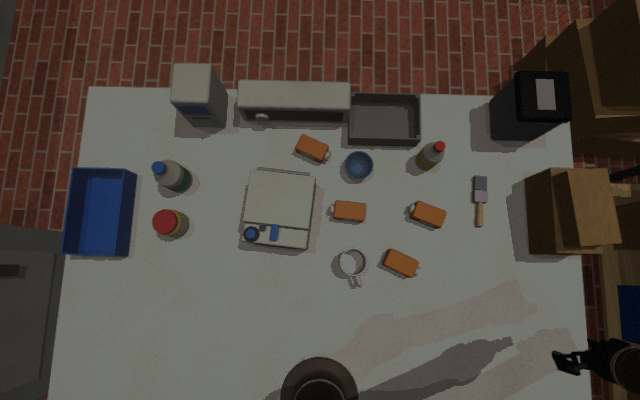

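View pics/side0.png

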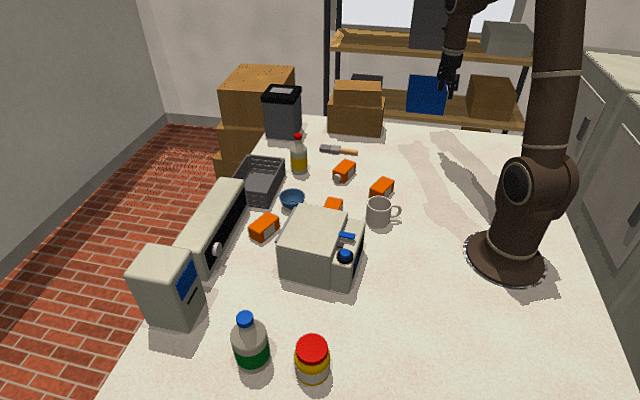

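Four orange flasks show at (313,148), (349,211), (428,215) and (401,263). The one farthest right is (428,215), with its cap at the left end. The button is at (251,234) and the tab at (274,233). I'm moving over the button.

Call:
{"fn": "drive_tool", "kwargs": {"rows": [[36,-48,0,0,0,0,-1],[72,-96,0,0,0,0,-1],[108,-144,0,0,0,0,-1],[144,-192,0,0,0,0,-1],[180,-240,0,0,0,0,-1]]}}

```text
time: 1.92
ee_pos: [0.2951, -0.3044, 0.2506]
ee_rot: [[0.946, 0.323, 0.001], [0.323, -0.946, -0.001], [0.0, 0.001, -1.0]]
wrist_force: [1.4, -0.0, 0.4]
opening: 0.001
grip_force: 0.0
```

Call:
{"fn": "drive_tool", "kwargs": {"rows": [[36,-48,0,0,0,0,-1],[72,-96,0,0,0,0,-1],[108,-144,0,0,0,0,-1],[144,-192,0,0,0,0,-1],[180,-240,0,0,0,0,-1]]}}

```text
time: 2.55
ee_pos: [0.388, -0.0192, 0.2508]
ee_rot: [[0.947, 0.323, 0.002], [0.323, -0.947, -0.001], [0.001, 0.001, -1.0]]
wrist_force: [1.1, -0.0, 0.7]
opening: -0.0
grip_force: 0.0
```

Call:
{"fn": "drive_tool", "kwargs": {"rows": [[36,-48,0,0,0,0.1,-1],[72,-96,0,0,0,0.2,-1],[108,-144,0,0,0,0.3,-1],[130,-190,0,0,0,0.38,-1],[130,-190,0,0,0,0.38,-1]]}}

```text
time: 3.18
ee_pos: [0.4486, 0.2054, 0.2504]
ee_rot: [[0.999, -0.045, -0.0], [-0.045, -0.999, 0.003], [-0.0, -0.003, -1.0]]
wrist_force: [-0.1, -1.8, 0.0]
opening: -0.002
grip_force: 0.0
```

Run:
```python
from h import *
np.set_printoptions(suppress=True,precision=3)
st()
w=cap("wrist");t=cap("top");s=cap("side");save(w,"w1")
print(w["mount"])
for n,z in dict(lid_tab=.129,button_top=.134,lid_hinge=.125).items():
    for c,k in ((w,"w"),(t,"top"),(s,"side")):
        print(n,k,[(round(r["p"],2),np.round(r["centre"]).tolist(),np.round(at_z(c,r["centre"],z),3).tolist()) for r in place_of(n,c)[:2]])
```

```text
3.17 [0.449 0.205 0.25 ] [[0.999, -0.045, -0.0], [-0.045, -0.999, 0.003], [-0.0, -0.003, -1.0]] [ 0.07  0.26 -0.7   1.87  0.19  1.07 -2.32] [-0.1 -1.8  0. ] -0.0021015540855724647 0.0
[[ 0.001 -0.948 -0.319  0.083]
 [ 1.     0.001  0.     0.   ]
 [ 0.    -0.319  0.948 -0.123]
 [ 0.     0.     0.     1.   ]]
lid_tab w [(0.93, [400.0, 179.0], [0.46, 0.134, 0.129])]
lid_tab top [(0.85, [272.0, 234.0], [0.461, 0.143, 0.129])]
lid_tab side [(0.87, [348.0, 235.0], [0.462, 0.134, 0.129])]
button_top w [(0.62, [323.0, 181.0], [0.463, 0.203, 0.134]), (0.52, [401.0, 181.0], [0.46, 0.135, 0.134])]
button_top top []
button_top side [(0.51, [347.0, 251.0], [0.456, 0.198, 0.134])]
lid_hinge w []
lid_hinge top [(0.62, [285.0, 172.0], [0.64, 0.114, 0.125])]
lid_hinge side [(0.65, [287.0, 226.0], [0.635, 0.128, 0.125])]
```

View pics/w1.png

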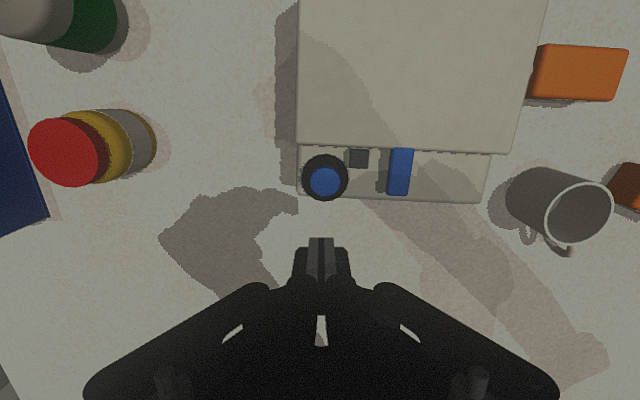

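The wrist view confirms the button at (323,181), which is world (0.463, 0.203), and the tab at (400,175). I'll tilt the tool so its body clears the lid, then press.

Call:
{"fn": "drive_tool", "kwargs": {"rows": [[9,1,30,0,0.12,0,-1],[18,1,60,0,0.25,0,-1],[18,1,85,0,0.25,0,-1],[18,1,85,0,0.25,0,-1]]}}

```text
time: 4.28
ee_pos: [0.466, 0.1984, 0.164]
ee_rot: [[0.968, -0.05, 0.244], [-0.048, -0.999, -0.014], [0.245, 0.002, -0.97]]
wrist_force: [0.4, -0.4, -0.8]
opening: 0.002
grip_force: 0.0
```

Call:
{"fn": "drive_tool", "kwargs": {"rows": [[-1,0,5,0,0,0,-1],[-2,0,10,0,0,0,-1],[-3,0,13,0,0,0,-1],[-4,0,16,0,0,0,-1],[-4,0,16,0,0,0,-1]]}}

```text
time: 4.9
ee_pos: [0.4679, 0.1991, 0.1492]
ee_rot: [[0.967, -0.051, 0.248], [-0.05, -0.999, -0.012], [0.249, -0.001, -0.969]]
wrist_force: [3.2, -0.7, 4.5]
opening: -0.005
grip_force: 2.1
```

Call:
{"fn": "drive_tool", "kwargs": {"rows": [[0,0,1,0,0,0,-1],[-1,0,3,0,0,0,-1],[-1,0,4,0,0,0,-1],[-1,0,4,0,0,0,-1]]}}

```text
time: 5.4
ee_pos: [0.4683, 0.1992, 0.1474]
ee_rot: [[0.967, -0.051, 0.251], [-0.05, -0.999, -0.013], [0.252, 0.001, -0.968]]
wrist_force: [-8.3, -5.9, 32.4]
opening: -0.001
grip_force: 16.2
```

Run:
```python
from h import *
np.set_printoptions(suppress=True,precision=3)
st()
s=cap("side");save(s,"s2")
for n in ("lid_tab","button_top"):
    print(n,[(round(r["p"],2),np.round(r["centre"]).tolist(),np.round(at_z(s,r["centre"],.129),3).tolist()) for r in place_of(n,s)[:2]])
```

```text
5.4 [0.468 0.199 0.147] [[0.967, -0.051, 0.251], [-0.05, -0.999, -0.013], [0.252, 0.001, -0.968]] [-0.09  0.3  -0.59  2.13  0.57  0.64 -2.71] [-8.3 -5.9 32.4] -0.001324467249259593 16.229966059327126
lid_tab [(0.63, [338.0, 204.0], [0.512, 0.011, 0.129]), (0.19, [341.0, 156.0], [0.546, -0.252, 0.129])]
button_top [(0.52, [313.0, 262.0], [0.536, 0.248, 0.129]), (0.41, [347.0, 251.0], [0.458, 0.193, 0.129])]
```

View pics/s2.png

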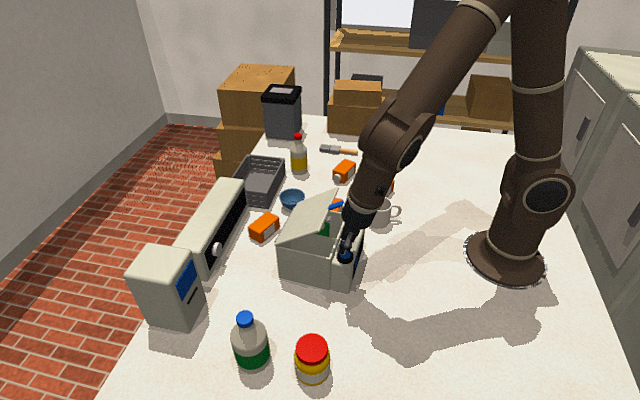

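The lid has popped up: the tab now shows at (338,204). I'm backing off upward, then coming in front of the tab.

Call:
{"fn": "drive_tool", "kwargs": {"rows": [[0,0,-40,0,0,0,-1],[0,0,-90,0,0,0,-1],[0,0,-140,0,-0.1,0,-1],[0,35,-145,0,-0.25,0,-1],[0,68,-145,0,-0.25,0,-1]]}}

```text
time: 6.18
ee_pos: [0.4287, 0.1319, 0.2853]
ee_rot: [[0.999, -0.052, -0.003], [-0.052, -0.999, 0.002], [-0.003, -0.002, -1.0]]
wrist_force: [0.3, -0.2, -0.1]
opening: 0.004
grip_force: 0.0
```

Run:
```python
from h import *
np.set_printoptions(suppress=True,precision=3)
st()
s=cap("side");t=cap("top");w=cap("wrist");save(w,"w3")
P=[]
for c in (s,t):
    r=place_of("lid_tab",c)[0];P.append(r["centre"]);print(r)
X=tri([s,t],P);print(X,[proj(c,X) for c in(s,t)])
for n in ("pad","spare"):
  for c in (s,t,w): print(n,[(round(r["p"],2),np.round(r["centre"]).tolist(),np.round(at_z(c,r["centre"],.01),3).tolist()) for r in place_of(n,c)[:2]])
```

```text
6.17 [0.429 0.132 0.285] [[0.999, -0.052, -0.003], [-0.052, -0.999, 0.002], [-0.003, -0.002, -1.0]] [ 0.2   0.13 -0.65  1.92  0.08  1.13 -2.11] [ 0.3 -0.2 -0.1] 0.004168234041580918 0.0
{'centre': [336.7, 201.9], 'p': 0.82}
{'centre': [270.0, 214.2], 'p': 0.73}
[0.499 0.135 0.24 ] [array([335.806, 201.715]), array([270.01 , 215.128])]
pad []
pad []
pad []
spare [(0.54, [352.0, 166.0], [0.517, -0.38, 0.01]), (0.46, [340.0, 152.0], [0.581, -0.467, 0.01])]
spare [(0.67, [298.0, 212.0], [0.54, 0.08, 0.01]), (0.47, [284.0, 172.0], [0.665, 0.129, 0.01])]
spare []
```

View pics/w3.png

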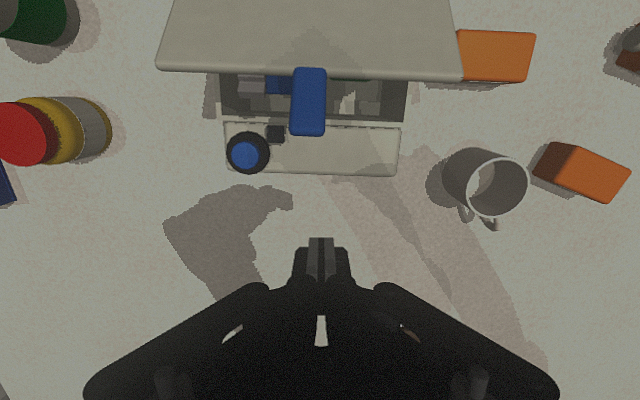

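The left bay shows a blue pad edge at (280,85), and the tab is at (310,100), about (0.50, 0.135, 0.24) in world coordinates. I'm lowering the tool and pushing the tab back gently.

Call:
{"fn": "drive_tool", "kwargs": {"rows": [[15,0,38,0,0,0,-1],[30,0,38,0,0,0,-1],[30,0,38,0,0,0,-1]]}}

```text
time: 7.1
ee_pos: [0.459, 0.1316, 0.2478]
ee_rot: [[0.999, -0.051, -0.0], [-0.051, -0.999, 0.001], [-0.0, -0.001, -1.0]]
wrist_force: [-0.3, -0.6, -0.4]
opening: 0.004
grip_force: 0.0
```

Call:
{"fn": "drive_tool", "kwargs": {"rows": [[20,0,0,0,0,0,-1],[40,0,-3,0,0,0,-1],[55,0,-12,0,0,0,-1],[73,0,-22,0,0,0,-1],[90,0,-30,0,0,0,-1]]}}

```text
time: 7.72
ee_pos: [0.548, 0.1276, 0.2811]
ee_rot: [[0.999, -0.051, 0.002], [-0.051, -0.999, 0.0], [0.002, -0.001, -1.0]]
wrist_force: [-6.0, -1.2, 13.2]
opening: -0.003
grip_force: 0.2
```

Call:
{"fn": "drive_tool", "kwargs": {"rows": [[15,0,-3,0,0,0,-1],[30,0,-6,0,0,0,-1],[45,0,-9,0,0,0,-1],[60,0,-12,0,0,0,-1],[75,0,-13,0,0,0,-1]]}}

```text
time: 8.35
ee_pos: [0.6241, 0.1233, 0.2941]
ee_rot: [[0.999, -0.051, 0.005], [-0.051, -0.999, 0.001], [0.005, -0.001, -1.0]]
wrist_force: [0.7, -0.7, 5.1]
opening: 0.0
grip_force: 0.0
```

Call:
{"fn": "drive_tool", "kwargs": {"rows": [[10,0,0,0,0,0,-1],[20,0,0,0,0,0,-1],[30,0,0,0,0,0,-1],[38,0,0,0,0,0,-1],[38,0,0,0,0,0,-1]]}}

```text
time: 8.98
ee_pos: [0.661, 0.1208, 0.2897]
ee_rot: [[0.999, -0.051, -0.0], [-0.051, -0.999, 0.0], [-0.0, -0.0, -1.0]]
wrist_force: [-0.3, -0.2, 0.3]
opening: -0.002
grip_force: 0.0
```

Run:
```python
from h import *
np.set_printoptions(suppress=True,precision=3)
st()
s=cap("side");t=cap("top");save(s,"s4")
P=[]
for c in (s,t):
    r=place_of("lid_tab",c);print(r)
    P.append(r[0]["centre"])
X=tri([s,t],P);print(X,[proj(c,X) for c in(s,t)])
```

```text
8.97 [0.661 0.121 0.29 ] [[0.999, -0.051, -0.0], [-0.051, -0.999, 0.0], [-0.0, -0.0, -1.0]] [ 0.1   0.53 -0.55  1.39  0.28  1.3  -2.08] [-0.3 -0.2  0.3] -0.0023250473157609996 0.0
[{'centre': [267.8, 169.9], 'p': 0.58}]
[{'centre': [441.0, 218.1], 'p': 0.17}]
[ 0.674 -0.299  0.038] [array([308.76 , 166.408]), array([422.083, 170.983])]
```

View pics/s4.png

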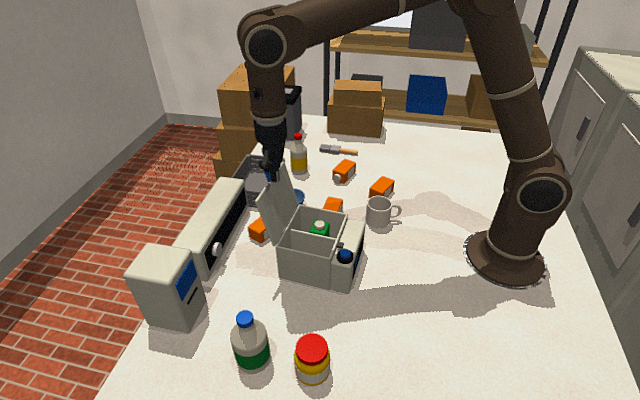

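The lid has swung past vertical, with the tab at (268,170). I'll creep on until contact force shows the stop.

Call:
{"fn": "drive_tool", "kwargs": {"rows": [[4,0,0,0,0,0,-1],[8,0,0,0,0,0,-1],[12,0,0,0,0,0,-1],[14,0,0,0,0,0,-1],[14,0,0,0,0,0,-1]]}}

```text
time: 9.8
ee_pos: [0.6693, 0.1205, 0.29]
ee_rot: [[0.999, -0.049, -0.012], [-0.05, -0.999, -0.002], [-0.012, 0.003, -1.0]]
wrist_force: [-23.2, -3.0, 10.8]
opening: -0.001
grip_force: 12.5
```

Call:
{"fn": "drive_tool", "kwargs": {"rows": [[-3,0,0,0,0,0,-1],[-3,0,0,0,0,0,-1],[-3,0,0,0,0,0,-1],[-3,0,0,0,0,0,-1],[-3,0,0,0,0,0,-1]]}}

```text
time: 10.42
ee_pos: [0.6688, 0.1205, 0.2901]
ee_rot: [[0.999, -0.05, -0.006], [-0.05, -0.999, -0.001], [-0.006, 0.002, -1.0]]
wrist_force: [-12.3, -1.8, 6.0]
opening: -0.0
grip_force: 6.9
```

Step 2 is held. I'm backing off and going over to the flask.

Call:
{"fn": "drive_tool", "kwargs": {"rows": [[-10,0,0,0,0,0,-1],[-30,0,0,0,0,0,-1],[-65,0,0,0,0,0,-1],[-78,60,0,0,0,0,1],[-88,120,0,0,0,0,1]]}}

```text
time: 11.05
ee_pos: [0.577, 0.0043, 0.2905]
ee_rot: [[0.999, -0.049, 0.002], [-0.049, -0.999, -0.0], [0.002, 0.0, -1.0]]
wrist_force: [0.7, -0.8, 0.1]
opening: 0.418
grip_force: 0.0
```

Call:
{"fn": "drive_tool", "kwargs": {"rows": [[-10,60,0,0,0,0,1],[-20,120,0,0,0,0,1],[-30,180,0,0,0,0,1],[-40,240,0,0,0,0,1],[-50,300,0,0,0,0,1]]}}

```text
time: 11.68
ee_pos: [0.5118, -0.2941, 0.2906]
ee_rot: [[0.999, -0.051, 0.001], [-0.051, -0.999, -0.001], [0.001, 0.001, -1.0]]
wrist_force: [0.6, -0.7, 0.2]
opening: 1.006
grip_force: 0.0
```

Call:
{"fn": "drive_tool", "kwargs": {"rows": [[0,0,0,0,0,-0.18,1],[0,0,0,0,0,-0.36,1],[0,0,0,0,0,-0.54,1],[0,0,0,0,0,-0.72,1],[0,0,0,0,0,-0.9,1]]}}

```text
time: 12.3
ee_pos: [0.5125, -0.2922, 0.2903]
ee_rot: [[0.656, 0.754, 0.001], [0.754, -0.656, -0.001], [0.0, 0.001, -1.0]]
wrist_force: [-1.0, 0.3, 0.0]
opening: 1.006
grip_force: 0.0
```

Run:
```python
from h import *
np.set_printoptions(suppress=True,precision=3)
st()
w=cap("wrist");t=cap("top");s=cap("side");save(w,"w5")
for n,z in dict(flask=0,flask_foot=.024).items():
  for c in (w,t,s): print(n,[(round(r["p"],2),np.round(r["centre"]).tolist(),np.round(at_z(c,r["centre"],z),3).tolist()) for r in place_of(n,c)[:4]])
for r in masks_of("flask",w)[:3]:
    m=r["pixels"].astype(np.uint8);cs=max(cv2.findContours(m,0,2)[0],key=cv2.contourArea)
    pts=np.array([at_z(w,p[0].astype(float),.048)[:2] for p in cs],np.float32);print(r["p"],r["box"],cv2.minAreaRect(pts))
r=place_of("lid_tab",s);print(r[:1]); r2=place_of("lid_tab",t);print(r2[:1])
if r and r2: print(tri([s,t],[r[0]["centre"],r2[0]["centre"]]))
for n in ("pad","spare"):
  for c in (s,t): print(n,[(round(r["p"],2),np.round(r["centre"]).tolist(),np.round(at_z(c,r["centre"],.005),3).tolist()) for r in place_of(n,c)[:2]])
```

```text
12.3 [ 0.512 -0.292  0.29 ] [[0.656, 0.754, 0.001], [0.754, -0.656, -0.001], [0.0, 0.001, -1.0]] [ 0.89  0.39 -0.61  1.6   0.23  1.23 -0.48] [-1.   0.3  0. ] 1.0056291768394587 0.0
flask [(0.88, [226.0, 16.0], [0.542, -0.076, 0.0]), (0.81, [234.0, 180.0], [0.393, -0.232, 0.0]), (0.65, [348.0, 160.0], [0.542, -0.321, 0.0])]
flask [(0.93, [351.0, 214.0], [0.541, -0.084, 0.0]), (0.86, [426.0, 217.0], [0.537, -0.318, 0.0]), (0.86, [398.0, 263.0], [0.393, -0.232, 0.0]), (0.78, [312.0, 150.0], [0.743, 0.045, 0.0])]
flask [(0.9, [345.0, 176.0], [0.538, -0.321, 0.0]), (0.74, [262.0, 236.0], [0.745, 0.059, -0.0]), (0.69, [330.0, 214.0], [0.552, -0.088, 0.0]), (0.65, [382.0, 194.0], [0.387, -0.232, 0.0])]
flask_foot [(0.96, [362.0, 189.0], [0.531, -0.362, 0.024]), (0.62, [246.0, 46.0], [0.538, -0.124, 0.024]), (0.59, [219.0, 151.0], [0.417, -0.19, 0.024])]
flask_foot [(0.92, [384.0, 256.0], [0.411, -0.183, 0.024]), (0.92, [363.0, 214.0], [0.536, -0.12, 0.024]), (0.8, [298.0, 140.0], [0.767, 0.089, 0.024]), (0.56, [442.0, 220.0], [0.526, -0.362, 0.024])]
flask_foot [(0.91, [255.0, 229.0], [0.765, 0.059, 0.024]), (0.78, [335.0, 201.0], [0.543, -0.129, 0.024]), (0.76, [373.0, 194.0], [0.421, -0.2, 0.024]), (0.64, [351.0, 168.0], [0.517, -0.343, 0.024])]
0.72 [194.4, 148.5, 65.1, 76.8] ((0.40012580156326294, -0.23741263151168823), (0.1044325903058052, 0.06530483067035675), 65.71709442138672)
0.69 [182.3, 1.7, 83.4, 60.2] ((0.5457709431648254, -0.09550295025110245), (0.08035041391849518, 0.05555727705359459), 85.41007995605469)
0.56 [320.5, 117.4, 57.9, 81.2] ((0.5448143482208252, -0.30948951840400696), (0.10850969702005386, 0.05600428953766823), 70.07572174072266)
[{'centre': [264.8, 171.9], 'p': 0.66}]
[{'centre': [276.8, 139.0], 'p': 0.8}]
[0.683 0.121 0.295]
pad []
pad [(0.77, [270.0, 202.0], [0.57, 0.17, 0.005])]
spare [(0.68, [255.0, 358.0], [0.628, 0.461, 0.005])]
spare [(0.64, [297.0, 209.0], [0.549, 0.083, 0.005])]
```

View pics/w5.png

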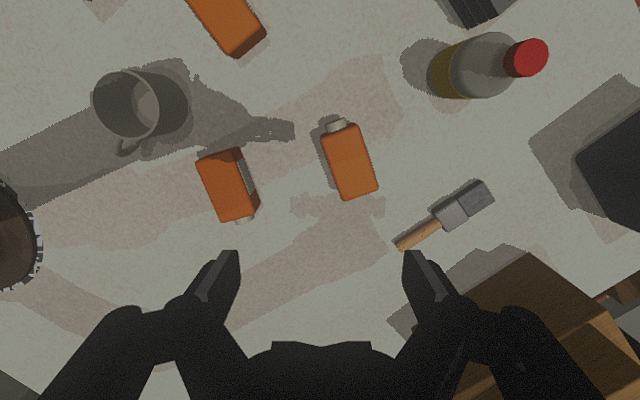

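The flask lies with its foot at (362,189) and cap at (336,125), and its body centre is near world (0.543, -0.317). The lid rests at about 1.83 rad. I'm aligning and descending.

Call:
{"fn": "drive_tool", "kwargs": {"rows": [[0,13,50,0,0,-0.13,1],[1,26,100,0,0,-0.26,1],[1,39,150,0,0,-0.385,1],[1,39,150,0,0,-0.385,1]]}}

```text
time: 13.6
ee_pos: [0.54, -0.3166, 0.1359]
ee_rot: [[0.332, 0.943, -0.006], [0.943, -0.332, 0.004], [0.002, -0.008, -1.0]]
wrist_force: [-0.1, 0.2, 0.8]
opening: 1.002
grip_force: 0.0
```

Call:
{"fn": "drive_tool", "kwargs": {"rows": [[0,0,10,0,-0.17,0,1],[0,0,25,0,-0.34,0,1],[0,0,40,0,-0.5,0,1],[0,0,60,0,-0.5,0,1]]}}

```text
time: 14.1
ee_pos: [0.5455, -0.3123, 0.0812]
ee_rot: [[0.287, 0.946, -0.152], [0.83, -0.325, -0.452], [-0.477, 0.003, -0.879]]
wrist_force: [0.1, -0.7, -0.5]
opening: 0.999
grip_force: 0.0
```

Run:
```python
from h import *
np.set_printoptions(suppress=True,precision=3)
st()
w=cap("wrist");save(w,"w6")
for n,z in dict(flask=0,flask_foot=.024).items():
  for c in (w,): print(n,[(round(r["p"],2),np.round(r["centre"]).tolist(),np.round(at_z(c,r["centre"],z),3).tolist()) for r in place_of(n,c)[:2]])
```

```text
14.1 [ 0.545 -0.312  0.081] [[0.287, 0.946, -0.152], [0.83, -0.325, -0.452], [-0.477, 0.003, -0.879]] [ 0.45  0.67 -0.36  1.77  0.85  1.04 -0.75] [ 0.1 -0.7 -0.5] 0.9990583815799741 0.0
flask [(0.88, [55.0, 134.0], [0.396, -0.233, 0.0]), (0.87, [318.0, 172.0], [0.542, -0.318, 0.0])]
flask_foot [(0.94, [318.0, 237.0], [0.527, -0.362, 0.024])]
```

View pics/w6.png

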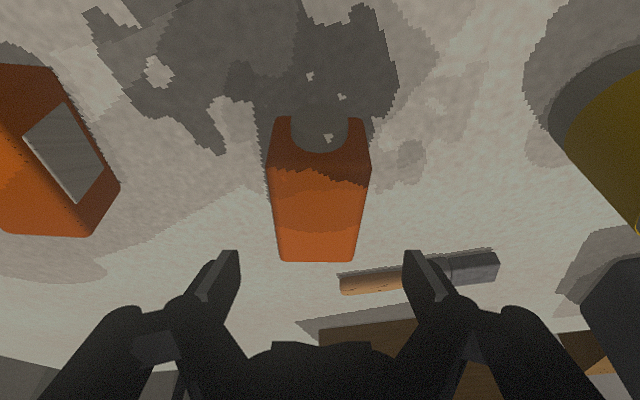

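The flask is centred between the fingers (column 318) and aligned. I'm descending and gripping.

Call:
{"fn": "drive_tool", "kwargs": {"rows": [[7,0,20,0,0,0,1],[14,-1,38,0,0,0,1],[19,-1,47,0,0,0,1],[19,-1,47,0,0,0,1]]}}

```text
time: 14.75
ee_pos: [0.5385, -0.3223, 0.0286]
ee_rot: [[0.29, 0.944, -0.16], [0.829, -0.331, -0.452], [-0.479, -0.002, -0.878]]
wrist_force: [-0.5, 0.3, 0.5]
opening: 0.997
grip_force: 0.0
```

Call:
{"fn": "drive_tool", "kwargs": {"rows": [[0,0,0,0,0,0,-1],[0,0,0,0,0,0,-1],[0,0,0,0,0,0,-1],[0,0,0,0,0,0,-1],[0,0,0,0,0,0,-1]], "squeeze": 60}}

```text
time: 15.38
ee_pos: [0.5402, -0.3221, 0.0307]
ee_rot: [[0.29, 0.944, -0.157], [0.828, -0.33, -0.453], [-0.479, 0.002, -0.878]]
wrist_force: [1.4, 2.6, 5.3]
opening: 0.627
grip_force: 63.5
```

Call:
{"fn": "drive_tool", "kwargs": {"rows": [[-29,0,-53,0,0,0,-1],[-58,0,-105,0,0,0,-1],[-70,-9,-98,0.086,0,0.158,-1],[-82,-18,-91,0.172,0,0.316,-1],[-94,-28,-85,0.259,0,0.474,-1]]}}

```text
time: 16.0
ee_pos: [0.4986, -0.3522, 0.1492]
ee_rot: [[0.678, 0.635, -0.371], [0.558, -0.772, -0.304], [-0.479, -0.001, -0.878]]
wrist_force: [0.6, -1.1, -2.4]
opening: 0.628
grip_force: 64.0
```

Call:
{"fn": "drive_tool", "kwargs": {"rows": [[0,0,0,0.086,0,0.158,-1],[0,0,0,0.172,0,0.316,-1],[0,0,0,0.259,0,0.474,-1],[0,0,0,0.345,0,0.632,-1],[0,0,0,0.431,0,0.79,-1]]}}

```text
time: 16.62
ee_pos: [0.4991, -0.3521, 0.1487]
ee_rot: [[0.858, -0.21, -0.469], [-0.184, -0.978, 0.101], [-0.48, -0.0, -0.877]]
wrist_force: [-1.6, -0.2, -1.6]
opening: 0.624
grip_force: 64.0
```

```bash
python3 -c "
from h import *
st()"
```

```text
16.62 [ 0.4991 -0.3521  0.1487] [[0.858, -0.21, -0.469], [-0.184, -0.978, 0.101], [-0.48, -0.0, -0.877]] [ 0.56  0.77 -0.16  1.33  0.21  1.54 -1.42] [-1.6 -0.2 -1.6] 0.6240319342980144 64.04308676719666
```

Call:
{"fn": "drive_tool", "kwargs": {"rows": [[-7,12,4,0,0.18,0,-1],[-14,24,7,0,0.36,0,-1],[-20,36,11,0,0.54,0,-1],[-27,48,15,0,0.72,0,-1],[-34,59,18,0,0.9,0,-1]]}}

```text
time: 17.25
ee_pos: [0.4483, -0.4026, 0.1504]
ee_rot: [[0.9, -0.205, 0.385], [-0.187, -0.979, -0.084], [0.394, 0.003, -0.919]]
wrist_force: [1.6, 1.1, -2.4]
opening: 0.624
grip_force: 64.1
```

Call:
{"fn": "drive_tool", "kwargs": {"rows": [[0,0,0,0,0.17,0,-1],[0,0,0,0,0.34,0,-1],[0,0,0,0,0.51,0,-1],[0,0,0,0,0.67,0,-1],[0,0,0,0,0.67,0,-1]]}}

```text
time: 17.88
ee_pos: [0.4369, -0.425, 0.1755]
ee_rot: [[0.622, -0.131, 0.772], [-0.126, -0.99, -0.067], [0.773, -0.056, -0.632]]
wrist_force: [1.0, 1.4, -5.6]
opening: 0.627
grip_force: 64.2
```

Run:
```python
from h import *
np.set_printoptions(suppress=True,precision=3)
st()
s=cap("side");w=cap("wrist");cv2.imwrite("pics/s7.png",np.hstack([cv2.resize(s["img"][120:260,300:460],(400,350)),cv2.resize(w["img"],(400,350))])[:,:,::-1])
for c in (s,w): print([(round(r["p"],2),r["centre"]) for r in place_of("flask_foot",c)[:4]])
```

```text
17.88 [ 0.437 -0.425  0.175] [[0.622, -0.131, 0.772], [-0.126, -0.99, -0.067], [0.773, -0.056, -0.632]] [ 1.89  0.68 -1.1   2.15 -1.02  0.13  0.34] [ 1.   1.4 -5.6] 0.6268203609888513 64.15333271026611
[(0.86, [372.6, 195.7]), (0.82, [252.5, 232.6]), (0.59, [337.2, 199.1]), (0.58, [376.1, 135.9])]
[(0.83, [45.8, 256.1]), (0.77, [63.8, 386.5])]
```

View pics/s7.png

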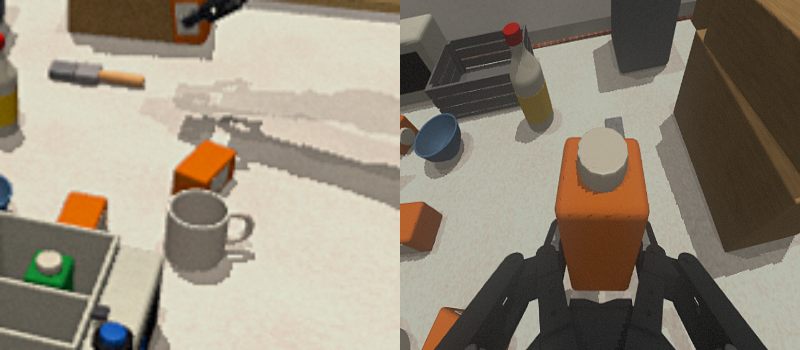

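The wrist view shows the flask gripped, cap up, but about 10° short of upright. Joints 5 and 6 are at their limits. I'll fit a simple arm model to the logged poses to choose a heading that can be reached.

```bash
cat > kin.py <<'E'
import numpy as np, itertools
from scipy.optimize import least_squares
from scipy.spatial.transform import Rotation as Ro
D=[([1.174,.411,-.013,1.596,.006,1.134,-.082],[.202,-.591,.249],[[.946,.323,-.001],[.323,-.946,.002],[0,-.002,-1]]),
([.07,.26,-.7,1.87,.19,1.07,-2.32],[.449,.205,.25],[[.999,-.045,0],[-.045,-.999,.003],[0,-.003,-1]]),
([-.09,.3,-.59,2.13,.57,.64,-2.71],[.468,.199,.147],[[.967,-.051,.251],[-.05,-.999,-.013],[.252,.001,-.968]]),
([.2,.13,-.65,1.92,.08,1.13,-2.11],[.429,.132,.285],[[.999,-.052,-.003],[-.052,-.999,.002],[-.003,-.002,-1]]),
([.1,.53,-.55,1.39,.28,1.3,-2.08],[.661,.121,.29],[[.999,-.051,0],[-.051,-.999,0],[0,0,-1]]),
([.89,.39,-.61,1.6,.23,1.23,-.48],[.512,-.292,.29],[[.656,.754,.001],[.754,-.656,-.001],[0,.001,-1]]),
([.45,.67,-.36,1.77,.85,1.04,-.75],[.545,-.312,.081],[[.287,.946,-.152],[.83,-.325,-.452],[-.477,.003,-.879]]),
([.56,.77,-.16,1.33,.21,1.54,-1.42],[.4991,-.3521,.1487],[[.858,-.21,-.469],[-.184,-.978,.101],[-.48,0,-.877]]),
([1.89,.68,-1.1,2.15,-1.02,.13,.34],[.437,-.425,.175],[[.622,-.131,.772],[-.126,-.99,-.067],[.773,-.056,-.632]])]
def fk(q,p,s):
    d1,d3,d5,d7,a2,a3,a5,off=p
    z=lambda a:Ro.from_euler("z",a).as_matrix(); y=lambda a:Ro.from_euler("y",a).as_matrix()
    R=z(-q[0]);P=np.array([0,0,d1]);R=R@y(q[1])@z(s[0]*q[2]);P=P+R@[a2,0,d3]
    R=R@y(q[3])@z(s[1]*q[4]);P=P+R@[a3,0,d5];R=R@y(q[5]);P=P+R@[a5,0,0];R=R@z(s[2]*q[6]+off)
    return P+R@[0,0,d7],R
def fit():
    best=None
    for s in itertools.product((1,-1),repeat=3):
      for off in (0,1.57,3.14,-1.57):
        def f(p):
            o=[]
            for q,P,R in D:
                a,b=fk(q,p,s);o+=list(a-P)+list(.2*(b-np.array(R)).ravel())
            return o
        r=least_squares(f,[.3,.4,.3,.25,0,0,0,off])
        if best is None or r.cost<best[0]: best=(r.cost,s,r.x,np.abs(r.fun).max())
    return best
LO=np.array([-2.95,-.29,-1.47,.14,-1.03,.13,-2.86]);HI=np.array([2.95,1.99,1.44,2.54,4.17,1.85,2.86])
def ik(P,R,p,s,q0,n=1,w=0.002):
    f=lambda q:np.r_[10*(fk(q,p,s)[0]-P),2*(fk(q,p,s)[1]-R).ravel(),w*(q-q0)]
    return least_squares(f,np.clip(q0,LO+.02,HI-.02),bounds=(LO+.01,HI-.01))
if __name__=="__main__":
    b=fit();print(b)
    np.save("kin.npy",np.array([b[1],b[2]],dtype=object),allow_pickle=True)
E
python3 kin.py
```

```text
(np.float64(0.004432286732655474), (-1, -1, -1), array([ 2.14417596e-01,  6.28991347e-01,  4.56859059e-01,  3.62009800e-01,
       -5.26943651e-02,  8.23507152e-03,  1.21176536e-03,  1.57079461e+00]), np.float64(0.04111573969593996))
```

```bash
python3 - <<'E'
t=open("kin.py").read()
t=t.replace('R=R@y(q[3])@z(s[1]*q[4]);P=P+R@[a3,0,d5];R=R@y(q[5])','R=R@y(q[3]);P=P+R@[a3,0,0];R=R@z(s[1]*q[4]);P=P+R@[0,0,d5];R=R@y(q[5])')
open("kin.py","w").write(t)
E
python3 kin.py
cat > plan.py <<'E'
from kin import *
s,p=np.load("kin.npy",allow_pickle=True)
rng=np.random.default_rng(0)
qn=np.array(D[-1][0])
t=np.radians(61.4)
for X in ([.45,-.40,.05],[.40,-.42,.05],[.55,-.42,.05],[.35,-.50,.05]):
  az=np.arctan2(X[1],X[0])
  for rel in np.radians([0,45,180,215,250,290,330]):
    yw=az+rel;h=np.array([np.cos(yw),np.sin(yw),0]);u=np.array([0,0,1.])
    Z=h*np.sin(t)-u*np.cos(t);Xx=h*np.cos(t)+u*np.sin(t);R=np.c_[Xx,np.cross(Z,Xx),Z]
    best=None
    for k in range(12):
        r=ik(np.array(X),R,p,s,rng.uniform(LO,HI),w=0)
        if best is None or r.cost<best.cost: best=r
        if r.cost<1e-6: break
    print(X,round(np.degrees(rel)),f"{best.cost:.5f}",np.round(best.x,2))
E
python3 plan.py
```

```text
(np.float64(0.004424982036314312), (-1, -1, -1), array([ 0.20152223,  0.61867509,  0.45309215,  0.3572962 , -0.04678274,
       -0.01345245,  0.01107594,  1.57079461]), np.float64(0.03990048574111854))
[0.45, -0.4, 0.05] 0 0.08960 [ 1.41  1.28 -1.46  2.53  2.42  1.61  2.76]
[0.45, -0.4, 0.05] 45 0.00000 [ 1.81  1.01 -0.87  2.32  4.16  0.41  1.95]
[0.45, -0.4, 0.05] 180 0.05356 [ 0.73  1.11 -0.    1.16 -0.    1.84  1.57]
[0.45, -0.4, 0.05] 215 0.00000 [0.29 1.2  0.61 1.18 0.05 1.77 2.27]
[0.45, -0.4, 0.05] 250 0.00000 [ 0.39  1.01 -0.12  1.51  0.76  1.59  1.96]
[0.45, -0.4, 0.05] 290 0.00000 [-0.32  1.05  0.87  1.98  0.66  0.57  2.43]
[0.45, -0.4, 0.05] 330 0.00000 [-0.12  0.91  0.63  2.49  2.56  0.84  1.02]
[0.4, -0.42, 0.05] 0 0.17244 [ 1.49  1.21 -1.46  2.53  2.34  1.55  2.72]
[0.4, -0.42, 0.05] 45 0.00000 [ 2.02  1.14 -1.11  2.37  3.54  0.26  2.59]
[0.4, -0.42, 0.05] 180 0.02493 [ 0.81  1.11  0.    1.2  -0.    1.84  1.57]
[0.4, -0.42, 0.05] 215 0.00000 [ 0.64  1.11 -0.1   1.25  0.4   1.83  1.8 ]
[0.4, -0.42, 0.05] 250 0.00000 [0.06 1.09 0.69 1.56 0.28 1.27 2.44]
[0.4, -0.42, 0.05]
[... 433 characters left out ...]
0.05] 250 0.00000 [ 0.48  1.13 -0.42  1.26  0.97  1.84  1.96]
[0.55, -0.42, 0.05] 290 0.00000 [ 0.5   0.98 -0.55  1.81  1.44  1.58  1.94]
[0.55, -0.42, 0.05] 330 0.00000 [0.27 0.81 0.02 2.3  2.24 1.03 1.59]
[0.35, -0.5, 0.05] 0 0.06477 [ 1.64  1.3  -1.46  2.53  2.45  1.63  2.77]
[0.35, -0.5, 0.05] 45 0.00000 [ 2.15  1.17 -1.16  2.31  3.33  0.22  2.78]
[0.35, -0.5, 0.05] 180 0.06695 [ 0.96  1.12 -0.    1.15  0.    1.84  1.57]
[0.35, -0.5, 0.05] 215 0.00000 [0.52 1.21 0.62 1.15 0.04 1.78 2.27]
[0.35, -0.5, 0.05] 250 0.00000 [0.4  1.04 0.35 1.48 0.51 1.4  2.23]
[0.35, -0.5, 0.05] 290 0.00000 [0.23 0.88 0.3  1.97 1.12 0.95 2.  ]
[0.35, -0.5, 0.05] 330 0.00000 [0.5  0.81 0.03 2.46 2.24 1.13 1.44]
```

A rightward tool heading (about 280° from radial) is reachable with good joint margins. I'm untilting, then yawing counter-clockwise.

Call:
{"fn": "drive_tool", "kwargs": {"rows": [[0,0,0,0,-0.18,0,-1],[0,0,0,0,-0.36,0,-1],[0,0,0,0,-0.54,0,-1],[0,0,0,0,-0.72,0,-1],[0,0,0,0,-0.9,0,-1]]}}

```text
time: 18.7
ee_pos: [0.437, -0.4247, 0.1777]
ee_rot: [[0.961, -0.123, 0.246], [-0.136, -0.99, 0.034], [0.24, -0.066, -0.969]]
wrist_force: [0.7, 0.9, -4.3]
opening: 0.622
grip_force: 64.1
```

```bash
cat >> h.py <<'E'
from scipy.spatial.transform import Rotation as Ro
def Rt(yaw,tilt):
    h=np.array([np.cos(yaw),np.sin(yaw),0]);u=np.array([0,0,1.])
    Z=h*np.sin(tilt)-u*np.cos(tilt);X=h*np.cos(tilt)+u*np.sin(tilt);return np.c_[X,np.cross(Z,X),Z]
def rows(calls):
    "calls: list of lists of (pos,yaw,tilt); prints rows, each call relative to last pose of the previous"
    s=ctrl.state();P=np.array(s["ee_pos"]);R=np.array(s["ee_rot"])
    for c in calls:
        o=[]
        for X,yw,tl in c:
            R2=Rt(yw,tl);o.append(np.r_[np.round(1000*R.T@(np.array(X)-P)),np.round(Ro.from_matrix(R.T@R2).as_rotvec(),2)].tolist())
        print(o);P=np.array(c[-1][0]);R=Rt(*c[-1][1:])
E
python3 -c "
from h import *
st()
print(Ro.from_matrix(ctrl.state()['ee_rot']).as_rotvec())"
```

```text
18.7 [ 0.437  -0.4247  0.1777] [[0.961, -0.123, 0.246], [-0.136, -0.99, 0.034], [0.24, -0.066, -0.969]] [ 0.85  0.39 -0.07  1.84 -0.25  0.77 -0.74] [ 0.7  0.9 -4.3] 0.6223945208865969 64.08834099769592
[-3.06085134  0.20254114 -0.37947778]
```

```bash
python3 -c "
from h import *
P=[.42,-.42,.17]
f=lambda a,b,t0,t1:[(P,a+(b-a)*k/5,t0+(t1-t0)*k/5) for k in range(1,6)]
rows([f(-.14,.7,.2,0),f(.7,1.58,0,0),f(1.58,2.4,0,0)])"
```

```text
[[-19.0, -2.0, 3.0, -0.03, -0.09, -0.16], [-19.0, -2.0, 3.0, -0.01, -0.13, -0.33], [-19.0, -2.0, 3.0, 0.01, -0.18, -0.49], [-19.0, -2.0, 3.0, 0.03, -0.22, -0.66], [-19.0, -2.0, 3.0, 0.04, -0.26, -0.83]]
[[0.0, 0.0, 0.0, 0.0, 0.0, -0.18], [0.0, 0.0, 0.0, 0.0, 0.0, -0.35], [0.0, 0.0, 0.0, 0.0, 0.0, -0.53], [0.0, 0.0, 0.0, 0.0, 0.0, -0.7], [0.0, 0.0, 0.0, 0.0, 0.0, -0.88]]
[[0.0, 0.0, 0.0, 0.0, 0.0, -0.16], [0.0, 0.0, 0.0, 0.0, 0.0, -0.33], [0.0, 0.0, 0.0, 0.0, 0.0, -0.49], [0.0, 0.0, 0.0, 0.0, 0.0, -0.66], [0.0, 0.0, 0.0, 0.0, 0.0, -0.82]]
```

Call:
{"fn": "drive_tool", "kwargs": {"rows": [[-10,-2,3,-0.03,-0.09,-0.16,-1],[-19,-2,3,-0.01,-0.13,-0.33,-1],[-19,-2,3,0.01,-0.18,-0.49,-1],[-19,-2,3,0.03,-0.22,-0.66,-1],[-19,-2,3,0.04,-0.26,-0.83,-1]]}}

```text
time: 19.32
ee_pos: [0.4212, -0.4196, 0.1691]
ee_rot: [[0.758, 0.652, 0.001], [0.652, -0.758, 0.002], [0.002, -0.001, -1.0]]
wrist_force: [-0.1, 1.2, -2.6]
opening: 0.626
grip_force: 64.2
```

Call:
{"fn": "drive_tool", "kwargs": {"rows": [[0,0,0,0,0,-0.18,-1],[0,0,0,0,0,-0.35,-1],[0,0,0,0,0,-0.53,-1],[0,0,0,0,0,-0.7,-1],[0,0,0,0,0,-0.88,-1]]}}

```text
time: 19.95
ee_pos: [0.4211, -0.4194, 0.1691]
ee_rot: [[-0.02, 1.0, 0.002], [1.0, 0.02, 0.002], [0.002, 0.002, -1.0]]
wrist_force: [-0.1, 0.5, -1.6]
opening: 0.627
grip_force: 64.2
```

Call:
{"fn": "drive_tool", "kwargs": {"rows": [[0,0,0,0,0,-0.16,-1],[0,0,0,0,0,-0.33,-1],[0,0,0,0,0,-0.5,-1],[0,0,0,0,0,-0.66,-1],[0,0,0,0,0,-0.82,-1]]}}

```text
time: 20.58
ee_pos: [0.421, -0.4196, 0.169]
ee_rot: [[-0.744, 0.668, 0.001], [0.668, 0.744, 0.001], [-0.0, 0.002, -1.0]]
wrist_force: [0.3, -0.2, -2.6]
opening: 0.625
grip_force: 64.2
```

```bash
python3 -c "
from h import *
st()
P=[.41,-.42,.17]
f=lambda a,b,t0,t1:[(P,a+(b-a)*k/5,t0+(t1-t0)*k/5) for k in range(1,6)]
rows([f(2.4,2.95,0,.5),f(2.95,3.5,.5,1.07),f(3.5,3.95,1.07,1.07)])"
```

```text
20.57 [ 0.421  -0.4196  0.169 ] [[-0.744, 0.668, 0.001], [0.668, 0.744, 0.001], [-0.0, 0.002, -1.0]] [ 1.1   0.5  -0.54  1.73  0.3   0.99  1.29] [ 0.3 -0.2 -2.6] 0.6246459300716513 64.23411726951599
[[8.0, -8.0, -1.0, 0.01, 0.1, -0.1], [8.0, -8.0, -1.0, 0.02, 0.2, -0.21], [8.0, -8.0, -1.0, 0.05, 0.3, -0.32], [8.0, -8.0, -1.0, 0.09, 0.39, -0.42], [8.0, -8.0, -1.0, 0.14, 0.49, -0.53]]
[[0.0, 0.0, 0.0, 0.06, 0.11, -0.09], [0.0, 0.0, 0.0, 0.13, 0.23, -0.18], [0.0, 0.0, 0.0, 0.21, 0.34, -0.26], [0.0, 0.0, 0.0, 0.3, 0.45, -0.33], [0.0, 0.0, 0.0, 0.39, 0.56, -0.39]]
[[0.0, 0.0, 0.0, 0.08, 0.0, -0.04], [0.0, 0.0, 0.0, 0.16, 0.0, -0.09], [0.0, 0.0, 0.0, 0.24, 0.0, -0.13], [0.0, 0.0, 0.0, 0.32, 0.0, -0.17], [0.0, 0.0, 0.0, 0.39, -0.0, -0.22]]
```

Call:
{"fn": "drive_tool", "kwargs": {"rows": [[8,-8,-1,0.01,0.1,-0.1,-1],[8,-8,-1,0.02,0.2,-0.21,-1],[8,-8,-1,0.05,0.3,-0.32,-1],[8,-8,-1,0.09,0.39,-0.42,-1],[8,-8,-1,0.14,0.49,-0.53,-1]]}}

```text
time: 21.2
ee_pos: [0.41, -0.421, 0.1703]
ee_rot: [[-0.859, 0.19, -0.475], [0.168, 0.982, 0.089], [0.483, -0.004, -0.875]]
wrist_force: [0.4, 0.0, -2.4]
opening: 0.623
grip_force: 64.1
```

Call:
{"fn": "drive_tool", "kwargs": {"rows": [[0,0,0,0.06,0.11,-0.09,-1],[0,0,0,0.13,0.23,-0.18,-1],[0,0,0,0.21,0.34,-0.26,-1],[0,0,0,0.3,0.45,-0.33,-1],[0,0,0,0.39,0.56,-0.39,-1]]}}

```text
time: 21.82
ee_pos: [0.4112, -0.42, 0.1703]
ee_rot: [[-0.445, -0.348, -0.825], [-0.163, 0.938, -0.307], [0.881, -0.002, -0.474]]
wrist_force: [0.3, 0.1, -2.7]
opening: 0.622
grip_force: 64.2
```

```bash
python3 -c "
from h import *
st()
P=[.41,-.42,.17]
rows([[(P,3.7,1.07),(P,3.85,1.07),(P,3.95,1.07)]])"
```

```text
21.82 [ 0.4112 -0.42    0.1703] [[-0.445, -0.348, -0.825], [-0.163, 0.938, -0.307], [0.881, -0.002, -0.474]] [ 0.49  0.89 -0.2   1.39  0.73  1.84  2.02] [ 0.3  0.1 -2.7] 0.6215705333211262 64.18688535690308
[[0.0, 0.0, 1.0, 0.18, -0.01, -0.1], [0.0, 0.0, 1.0, 0.31, -0.01, -0.17], [0.0, 0.0, 1.0, 0.4, -0.01, -0.22]]
```

Call:
{"fn": "drive_tool", "kwargs": {"rows": [[0,0,0,0.16,0,-0.09,-1],[0,0,0,0.31,0,-0.17,-1],[0,0,0,0.4,0,-0.22,-1],[0,0,0,0.4,0,-0.22,-1]]}}

```text
time: 22.32
ee_pos: [0.4105, -0.4192, 0.1704]
ee_rot: [[-0.328, -0.724, -0.607], [-0.347, 0.69, -0.635], [0.879, 0.002, -0.478]]
wrist_force: [0.7, 0.6, -2.4]
opening: 0.626
grip_force: 64.2
```

Run:
```python
from h import *
st()
s=cap("side");w=cap("wrist");cv2.imwrite("pics/s8.png",np.hstack([cv2.resize(s["img"][100:240,300:460],(400,350)),cv2.resize(w["img"],(400,350))])[:,:,::-1])
rows([[([.41,-.42,.115],3.95,1.07),([.41,-.42,.06],3.95,1.07)]])
for c in (s,w): print([(round(r["p"],2),r["centre"]) for r in place_of("flask_foot",c)[:4]])
R=Rt(3.95,1.07);print(proj(s,np.array([.41,-.42,.17])-np.array([0,0,.041])))
```

```text
22.32 [ 0.4105 -0.4192  0.1704] [[-0.328, -0.724, -0.607], [-0.347, 0.69, -0.635], [0.879, 0.002, -0.478]] [ 0.44  0.76 -0.28  1.71  0.99  1.6   2.08] [ 0.7  0.6 -2.4] 0.626083874805058 64.20675158500671
[[-49.0, 0.0, 25.0, 0.01, -0.0, -0.0], [-97.0, 0.0, 52.0, 0.01, -0.0, -0.0]]
[(0.9, [255.9, 234.7]), (0.66, [385.7, 136.7]), (0.61, [284.8, 225.5]), (0.59, [374.9, 191.8])]
[]
[383.60120952 136.86978202]
```

View pics/s8.png

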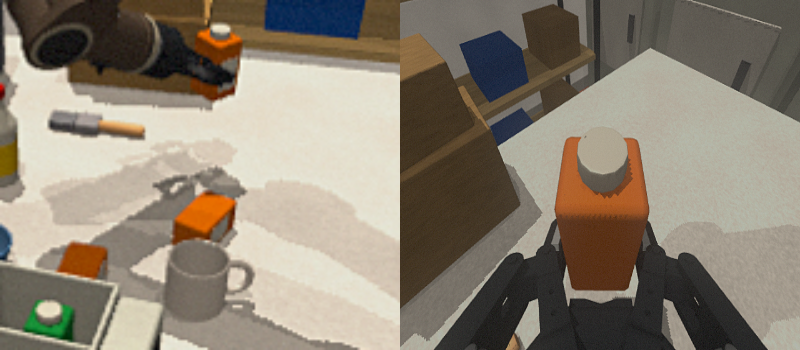

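The side view shows the flask upright with its cap up. Its foot is at (386,137), which matches the prediction. I'm lowering it.

Call:
{"fn": "drive_tool", "kwargs": {"rows": [[-34,0,18,0,0,0,-1],[-67,0,36,0,0,0,-1],[-97,0,52,0,0,0,-1],[-102,0,55,0,0,0,-1],[-102,0,55,0,0,0,-1]]}}

```text
time: 23.15
ee_pos: [0.4081, -0.4215, 0.0529]
ee_rot: [[-0.328, -0.719, -0.613], [-0.346, 0.695, -0.63], [0.879, 0.006, -0.477]]
wrist_force: [0.2, 0.6, -0.8]
opening: 0.625
grip_force: 64.2
```

Call:
{"fn": "drive_tool", "kwargs": {"rows": [[-3,0,2,0,0,0,-1],[-6,0,3,0,0,0,-1],[-8,0,4,0,0,0,-1],[-8,0,4,0,0,0,-1]]}}

```text
time: 23.65
ee_pos: [0.4082, -0.4208, 0.0437]
ee_rot: [[-0.327, -0.72, -0.612], [-0.347, 0.694, -0.631], [0.879, 0.006, -0.477]]
wrist_force: [0.2, -0.1, -2.5]
opening: 0.624
grip_force: 64.2
```

Call:
{"fn": "drive_tool", "kwargs": {"rows": [[-1,0,0.5,0,0,0,-1],[-2,0,1,0,0,0,-1],[-3,0,2,0,0,0,-1],[-3,0,2,0,0,0,-1]]}}

```text
time: 24.15
ee_pos: [0.4082, -0.4209, 0.0427]
ee_rot: [[-0.326, -0.72, -0.613], [-0.345, 0.694, -0.632], [0.88, 0.005, -0.474]]
wrist_force: [2.0, 6.2, 14.8]
opening: 0.627
grip_force: 64.7
```

Call:
{"fn": "drive_tool", "kwargs": {"rows": [[1,0,-0.5,0,0,0,0.35],[1,0,-0.5,0,0,0,0.6],[1,0,-0.5,0,0,0,1],[1,0,-0.5,0,0,0,1],[1,0,-0.5,0,0,0,1]]}}

```text
time: 24.78
ee_pos: [0.4078, -0.4211, 0.0411]
ee_rot: [[-0.327, -0.72, -0.612], [-0.347, 0.694, -0.63], [0.879, 0.006, -0.477]]
wrist_force: [-0.5, -0.3, -0.3]
opening: 0.998
grip_force: 0.0
```

Call:
{"fn": "drive_tool", "kwargs": {"rows": [[0,0,-15,0,0,0,1],[0,0,-50,0,0,0,1],[0,0,-100,0,0,0,1],[0,0,-150,0,0,0,1],[0,0,-180,0,0,0,1]]}}

```text
time: 25.4
ee_pos: [0.5206, -0.3044, 0.1285]
ee_rot: [[-0.329, -0.722, -0.609], [-0.35, 0.692, -0.631], [0.877, 0.006, -0.48]]
wrist_force: [-0.2, -0.9, -0.2]
opening: 1.001
grip_force: 0.0
```

Run:
```python
from h import *
st()
np.set_printoptions(suppress=True,precision=3)
t=cap("top");s=cap("side");w=cap("wrist");cv2.imwrite("pics/s9.png",np.hstack([cv2.resize(s["img"][100:240,300:460],(400,350)),cv2.resize(w["img"],(400,350))])[:,:,::-1])
for c in (t,s,w):
  print([(round(r["p"],2),np.round(r["centre"]).tolist(),np.round(at_z(c,r["centre"],0),3).tolist()) for r in place_of("flask_foot",c)[:5]])
  print([(r["p"],r["box"]) for r in find_in("flask",c)[:5]])
print([proj(c,[.408,-.421,0]) for c in (t,s,w)])
for n in ("pad","spare","bin"):
  for c in (t,): print(n,[(round(r["p"],2),np.round(r["centre"]).tolist(),np.round(at_z(c,r["centre"],.005),3).tolist()) for r in place_of(n,c)[:2]])
```

```text
25.4 [ 0.5206 -0.3044  0.1285] [[-0.329, -0.722, -0.609], [-0.35, 0.692, -0.631], [0.877, 0.006, -0.48]] [ 0.26  0.92 -0.32  1.47  0.89  1.75  2.01] [-0.2 -0.9 -0.2] 1.0010295908909208 0.0
[(0.85, [363.0, 215.0], [0.538, -0.122, 0.0]), (0.81, [296.0, 141.0], [0.774, 0.095, 0.0])]
[(0.85, [299.2, 134.5, 30.4, 29.1]), (0.78, [332.3, 199.9, 33.8, 23.0]), (0.61, [470.3, 249.8, 13.3, 24.5])]
[(0.88, [372.0, 194.0], [0.424, -0.224, 0.0]), (0.62, [380.0, 165.0], [0.412, -0.422, 0.0]), (0.53, [253.0, 232.0], [0.777, 0.051, 0.0]), (0.47, [336.0, 199.0], [0.547, -0.172, 0.0])]
[(0.78, [244.8, 220.3, 23.1, 22.2]), (0.63, [372.3, 173.9, 22.3, 24.4]), (0.61, [372.4, 140.2, 18.7, 26.0]), (0.54, [326.5, 195.2, 15.2, 14.4])]
[(0.72, [324.0, 192.0], [0.399, -0.427, 0.0])]
[(0.89, [430.6, 229.1, 136.8, 103.0]), (0.78, [295.8, 112.3, 53.6, 93.6])]
[array([459.818, 259.334]), array([380.798, 165.279]), array([321.926, 198.362])]
pad [(0.68, [271.0, 200.0], [0.576, 0.167, 0.005])]
spare [(0.75, [296.0, 209.0], [0.551, 0.087, 0.005])]
bin [(0.74, [280.0, 204.0], [0.564, 0.138, 0.005])]
```

View pics/s9.png

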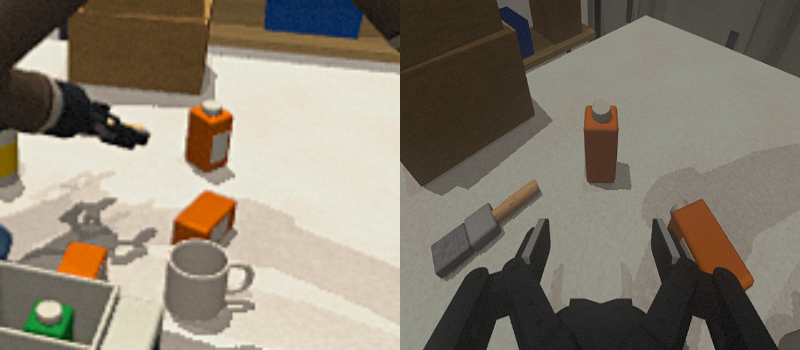

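The flask stands upright with its cap up near (0.403, -0.426) and is clear of the gripper. I'm turning the tool vertical and over it for the second grasp.

Run:
```python
from h import *
A=np.array([.5206,-.3044,.1285]);B=np.array([.46,-.37,.26]);C=np.array([.403,-.426,.26])
def f(P,Q,a,b,t0,t1,n=5): return [(P+(Q-P)*k/n,a+(b-a)*k/n,t0+(t1-t0)*k/n) for k in range(1,n+1)]
rows([f(A,B,3.94,3.5,1.07,.4),f(B,C,3.5,2.85,.4,0),f(C,C,2.85,2.0,0,0),f(C,C,2.0,1.15,0,0),f(C,C,1.15,.81,0,0,2)])
```

```text
[[31.0, 0.0, -2.0, -0.07, -0.14, 0.06], [62.0, -0.0, 1.0, -0.14, -0.27, 0.11], [94.0, -0.0, 4.0, -0.2, -0.4, 0.18], [126.0, -1.0, 8.0, -0.26, -0.54, 0.26], [157.0, -1.0, 11.0, -0.3, -0.66, 0.34]]
[[13.0, -6.0, 6.0, -0.05, -0.08, 0.12], [27.0, -13.0, 11.0, -0.08, -0.16, 0.25], [40.0, -19.0, 17.0, -0.11, -0.24, 0.38], [54.0, -26.0, 23.0, -0.12, -0.31, 0.51], [67.0, -32.0, 28.0, -0.13, -0.39, 0.64]]
[[0.0, 0.0, 0.0, 0.0, 0.0, 0.17], [0.0, 0.0, 0.0, 0.0, 0.0, 0.34], [0.0, 0.0, 0.0, 0.0, 0.0, 0.51], [0.0, 0.0, 0.0, 0.0, 0.0, 0.68], [0.0, 0.0, 0.0, 0.0, 0.0, 0.85]]
[[0.0, 0.0, 0.0, 0.0, 0.0, 0.17], [0.0, 0.0, 0.0, 0.0, 0.0, 0.34], [0.0, 0.0, 0.0, 0.0, 0.0, 0.51], [0.0, 0.0, 0.0, 0.0, 0.0, 0.68], [0.0, 0.0, 0.0, 0.0, 0.0, 0.85]]
[[0.0, 0.0, 0.0, 0.0, 0.0, 0.17], [0.0, 0.0, 0.0, 0.0, 0.0, 0.34]]
```

Call:
{"fn": "drive_tool", "kwargs": {"rows": [[31,0,-2,-0.07,-0.14,0.06,1],[62,0,1,-0.14,-0.27,0.11,1],[94,0,4,-0.2,-0.4,0.18,1],[126,-1,8,-0.26,-0.54,0.26,1],[157,-1,11,-0.3,-0.66,0.34,1]]}}

```text
time: 26.62
ee_pos: [0.4598, -0.3713, 0.2612]
ee_rot: [[-0.865, -0.347, -0.364], [-0.319, 0.938, -0.136], [0.388, -0.002, -0.922]]
wrist_force: [0.1, -0.3, -1.0]
opening: 1.001
grip_force: 0.0
```

Call:
{"fn": "drive_tool", "kwargs": {"rows": [[13,-6,6,-0.05,-0.08,0.12,1],[27,-13,11,-0.08,-0.16,0.25,1],[40,-19,17,-0.11,-0.24,0.38,1],[54,-26,23,-0.12,-0.31,0.51,1],[67,-32,28,-0.13,-0.39,0.64,1]]}}

```text
time: 27.25
ee_pos: [0.4029, -0.426, 0.2603]
ee_rot: [[-0.957, 0.291, 0.004], [0.291, 0.957, -0.002], [-0.004, -0.001, -1.0]]
wrist_force: [-0.3, 0.6, -0.0]
opening: 1.002
grip_force: 0.0
```

Call:
{"fn": "drive_tool", "kwargs": {"rows": [[0,0,0,0,0,0.17,1],[0,0,0,0,0,0.34,1],[0,0,0,0,0,0.51,1],[0,0,0,0,0,0.68,1],[0,0,0,0,0,0.85,1]]}}

```text
time: 27.88
ee_pos: [0.4034, -0.4252, 0.2603]
ee_rot: [[-0.412, 0.911, 0.001], [0.911, 0.412, -0.001], [-0.001, 0.0, -1.0]]
wrist_force: [-0.2, 0.5, 0.2]
opening: 1.001
grip_force: 0.0
```

Call:
{"fn": "drive_tool", "kwargs": {"rows": [[0,0,0,0,0,0.17,1],[0,0,0,0,0,0.34,1],[0,0,0,0,0,0.51,1],[0,0,0,0,0,0.68,1],[0,0,0,0,0,0.85,1]]}}

```text
time: 28.5
ee_pos: [0.4034, -0.4252, 0.2603]
ee_rot: [[0.413, 0.911, 0.001], [0.911, -0.413, -0.001], [-0.001, 0.001, -1.0]]
wrist_force: [-0.2, -0.0, -0.0]
opening: 1.002
grip_force: 0.0
```

Call:
{"fn": "drive_tool", "kwargs": {"rows": [[0,0,0,0,0,0.17,1],[0,0,0,0,0,0.34,1],[0,0,0,0,0,0.34,1]]}}

```text
time: 28.88
ee_pos: [0.4036, -0.4251, 0.2603]
ee_rot: [[0.688, 0.726, 0.001], [0.726, -0.688, -0.001], [-0.0, 0.001, -1.0]]
wrist_force: [0.8, -0.2, -0.2]
opening: 0.999
grip_force: 0.0
```

Run:
```python
from h import *
st()
t=cap("top");w=cap("wrist")
for c in (t,w):
  print([(round(r["p"],2),np.round(r["centre"]).tolist(),np.round(at_z(c,r["centre"],0),3).tolist()) for r in place_of("flask_foot",c)[:4]])
m=w["img"].astype(int);h=cv2.cvtColor(w["img"],cv2.COLOR_RGB2HSV)
for r in masks_of("flask",w)[:3]:
    px=r["pixels"].astype(np.uint8);cs=max(cv2.findContours(px,0,2)[0],key=cv2.contourArea)
    pts=np.array([at_z(w,p[0].astype(float),.094)[:2] for p in cs],np.float32);print(r["p"],r["box"],cv2.minAreaRect(pts))
crop=cv2.resize(w["img"][60:300,200:440],(480,480));cv2.imwrite("pics/w10.png",crop[:,:,::-1])
```

```text
28.88 [ 0.4036 -0.4251  0.2603] [[0.688, 0.726, 0.001], [0.726, -0.688, -0.001], [-0.0, 0.001, -1.0]] [ 0.73  0.34  0.    1.68 -0.    1.12 -0.03] [ 0.8 -0.2 -0.2] 0.9991823022407815 0.0
[(0.89, [459.0, 260.0], [0.406, -0.418, 0.0]), (0.75, [364.0, 215.0], [0.538, -0.125, 0.0]), (0.74, [382.0, 254.0], [0.418, -0.18, 0.0]), (0.54, [295.0, 139.0], [0.778, 0.101, 0.0])]
[(0.59, [177.0, 10.0], [0.407, -0.177, 0.0])]
0.93 [151.7, 2.5, 86.8, 106.0] ((0.40449875593185425, -0.2590225636959076), (0.09259001910686493, 0.0544767901301384), 65.55908966064453)
0.84 [300.5, 146.5, 46.0, 51.2] ((0.4102327823638916, -0.4197055995464325), (0.0591716468334198, 0.05270710214972496), 46.71653747558594)
```

View pics/w10.png

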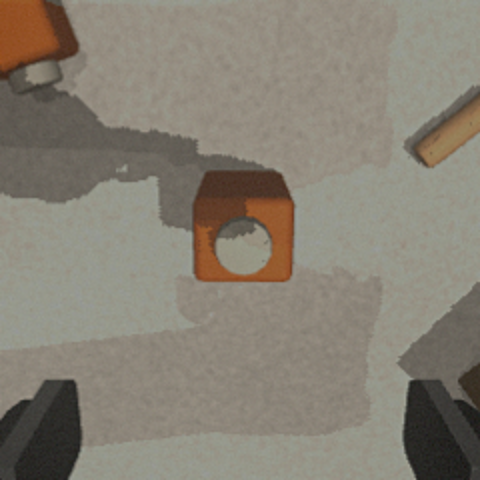

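The flask is centred between the fingers, with its cap at (322,183) in the full picture. I'm descending and gripping from above.

Call:
{"fn": "drive_tool", "kwargs": {"rows": [[0,0,60,0,0,0,1],[0,0,120,0,0,0,1],[0,0,165,0,0,0,1],[0,0,184,0,0,0,1],[0,0,184,0,0,0,1]]}}

```text
time: 29.75
ee_pos: [0.4039, -0.4253, 0.0758]
ee_rot: [[0.688, 0.726, 0.0], [0.726, -0.688, -0.0], [0.0, 0.0, -1.0]]
wrist_force: [0.1, -0.7, 0.5]
opening: 1.001
grip_force: 0.0
```

Call:
{"fn": "drive_tool", "kwargs": {"rows": [[0,0,0,0,0,0,-1],[0,0,0,0,0,0,-1],[0,0,0,0,0,0,-1],[0,0,0,0,0,0,-1]], "squeeze": 60}}

```text
time: 30.25
ee_pos: [0.4049, -0.4263, 0.0785]
ee_rot: [[0.688, 0.725, 0.004], [0.725, -0.688, -0.003], [0.0, 0.005, -1.0]]
wrist_force: [-2.2, 0.7, 5.4]
opening: 0.627
grip_force: 63.2
```

Call:
{"fn": "drive_tool", "kwargs": {"rows": [[0,0,-20,0,0,0,-1],[0,0,-80,0,0,0,-1],[0,0,-140,0,0,0,-1],[0,0,-190,0,0,0,-1],[0,0,-190,0,0,0,-1]]}}

```text
time: 30.88
ee_pos: [0.4054, -0.4267, 0.272]
ee_rot: [[0.689, 0.725, 0.009], [0.725, -0.688, -0.008], [0.0, 0.012, -1.0]]
wrist_force: [0.3, 0.4, -2.8]
opening: 0.626
grip_force: 64.3
```

Run:
```python
from h import *
np.set_printoptions(suppress=True,precision=3)
st()
t=cap("top")
for n,z in (("pad",.005),("spare",.005),("bin",0),("lid_hinge",.125),("button_top",.13)):
  print(n,[(round(r["p"],2),np.round(r["centre"]).tolist(),np.round(at_z(t,r["centre"],z),3).tolist()) for r in place_of(n,t)[:2]])
for r in masks_of("pad",t)[:2]:
  ys,xs=np.nonzero(r["pixels"]);print(r["p"],r["box"],at_z(t,[xs.mean(),ys.mean()],.015))
cv2.imwrite("pics/t11.png",cv2.resize(t["img"][120:270,220:340],(480,600))[:,:,::-1])
```

```text
30.88 [ 0.405 -0.427  0.272] [[0.689, 0.725, 0.009], [0.725, -0.688, -0.008], [0.0, 0.012, -1.0]] [ 0.73  0.32  0.    1.67 -0.    1.13 -0.03] [ 0.3  0.4 -2.8] 0.6259098021867631 64.31117534637451
pad [(0.76, [271.0, 202.0], [0.571, 0.166, 0.005]), (0.29, [505.0, 266.0], [0.391, -0.556, 0.005])]
spare [(0.58, [299.0, 209.0], [0.55, 0.08, 0.005])]
bin [(0.91, [282.0, 204.0], [0.566, 0.131, 0.0])]
lid_hinge [(0.62, [284.0, 173.0], [0.635, 0.118, 0.125])]
button_top [(0.6, [252.0, 230.0], [0.469, 0.198, 0.13])]
0.79 [259.0, 182.5, 22.8, 38.0] [0.567 0.175 0.015]
```

Run:
```python
from h import *
A=np.array([.4054,-.4267,.272]);C=np.array([.566,.173,.275])
def f(P,Q,a,b,n=5): return [(P+(Q-P)*k/n,a+(b-a)*k/n,0) for k in range(1,n+1)]
M=(A+C)/2
rows([f(A,M,.811,1.15),f(M,C,1.15,1.52)])
```

```text
[[55.0, -27.0, -7.0, -0.0, 0.0, -0.07], [109.0, -56.0, -8.0, -0.0, 0.0, -0.14], [164.0, -86.0, -8.0, -0.0, -0.0, -0.2], [218.0, -116.0, -8.0, -0.0, -0.0, -0.27], [273.0, -145.0, -9.0, -0.0, -0.0, -0.34]]
[[61.0, -10.0, -0.0, 0.0, 0.0, -0.07], [123.0, -20.0, -1.0, 0.0, 0.0, -0.15], [184.0, -30.0, -1.0, 0.0, 0.0, -0.22], [245.0, -39.0, -1.0, 0.0, 0.0, -0.3], [306.0, -49.0, -2.0, 0.0, 0.0, -0.37]]
```

Call:
{"fn": "drive_tool", "kwargs": {"rows": [[40,-20,0,0,0,-0.07,-1],[100,-50,0,0,0,-0.14,-1],[158,-82,0,0,0,-0.2,-1],[215,-114,0,0,0,-0.27,-1],[273,-145,0,0,0,-0.34,-1]]}}

```text
time: 31.85
ee_pos: [0.4828, -0.1394, 0.2655]
ee_rot: [[0.405, 0.914, 0.001], [0.914, -0.405, -0.001], [-0.001, 0.001, -1.0]]
wrist_force: [1.3, 0.6, -3.4]
opening: 0.621
grip_force: 64.2
```

Call:
{"fn": "drive_tool", "kwargs": {"rows": [[61,-10,0,0,0,-0.07,-1],[123,-20,0,0,0,-0.15,-1],[184,-30,0,0,0,-0.22,-1],[240,-39,0,0,0,-0.3,-1],[290,-46,0,0,0,-0.37,-1]]}}

```text
time: 32.48
ee_pos: [0.5589, 0.1444, 0.265]
ee_rot: [[0.046, 0.999, 0.0], [0.999, -0.046, -0.001], [-0.001, 0.0, -1.0]]
wrist_force: [0.7, -0.8, -2.3]
opening: 0.626
grip_force: 64.2
```

Call:
{"fn": "drive_tool", "kwargs": {"rows": [[16,-3,0,0,0,0,-1],[16,-3,0,0,0,0,-1]]}}

```text
time: 32.72
ee_pos: [0.556, 0.1592, 0.2649]
ee_rot: [[0.048, 0.999, -0.001], [0.999, -0.048, -0.001], [-0.001, -0.0, -1.0]]
wrist_force: [0.2, -1.3, -1.7]
opening: 0.623
grip_force: 64.2
```

Run:
```python
from h import *
np.set_printoptions(suppress=True,precision=3)
st()
t=cap("top");s=cap("side");w=cap("wrist")
cv2.imwrite("pics/t12.png",np.hstack([cv2.resize(s["img"][130:300,220:390],(400,400)),cv2.resize(t["img"][130:260,220:350],(400,400))])[:,:,::-1])
for c in (t,s,w):
 for n,z in (("pad",.005),("spare",.005),("bin",0),("button_top",.134),("flask_foot",.196)):
  print(n,[(round(r["p"],2),np.round(r["centre"]).tolist(),np.round(at_z(c,r["centre"],z),3).tolist()) for r in place_of(n,c)[:2]])
```

```text
32.73 [0.556 0.159 0.265] [[0.048, 0.999, -0.001], [0.999, -0.048, -0.001], [-0.001, -0.0, -1.0]] [-0.04  0.36 -0.43  1.67  0.16  1.15 -0.55] [ 0.2 -1.3 -1.7] 0.623341578575978 64.22958254814148
pad [(0.6, [271.0, 200.0], [0.578, 0.167, 0.005])]
spare [(0.55, [296.0, 209.0], [0.551, 0.087, 0.005])]
bin [(0.8, [284.0, 205.0], [0.563, 0.127, 0.0])]
button_top []
flask_foot [(0.88, [384.0, 256.0], [0.408, -0.157, 0.196]), (0.7, [363.0, 215.0], [0.513, -0.101, 0.196])]
pad []
spare []
bin [(0.58, [312.0, 260.0], [0.566, 0.128, 0.0])]
button_top [(0.65, [347.0, 252.0], [0.456, 0.201, 0.134])]
flask_foot [(0.91, [254.0, 233.0], [0.686, 0.242, 0.196]), (0.87, [314.0, 222.0], [0.547, 0.173, 0.196])]
pad [(0.74, [329.0, 149.0], [0.569, 0.173, 0.005])]
spare []
bin [(0.84, [324.0, 178.0], [0.561, 0.132, -0.0])]
button_top [(0.84, [212.0, 150.0], [0.462, 0.2, 0.134])]
flask_foot [(0.74, [319.0, 332.0], [0.55, 0.049, 0.196])]
```

View pics/t12.png

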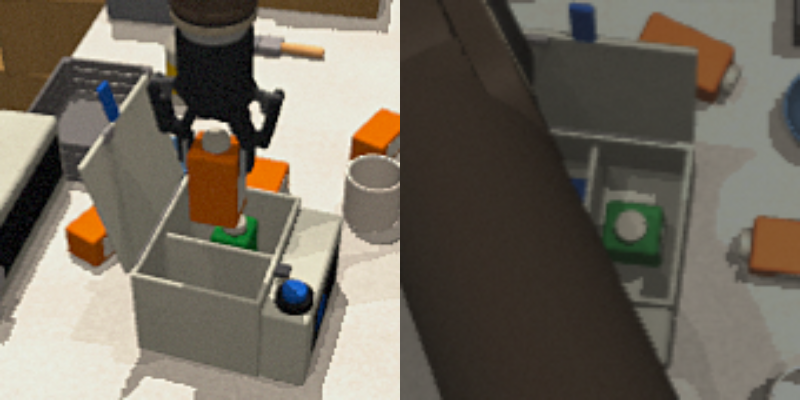

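The flask hangs over the left bay and the green flask stands in the right one. I've now viewed more pictures than the 10 allowed, so from here I'll rely on numbers only. I'm aligning and lowering.

Call:
{"fn": "drive_tool", "kwargs": {"rows": [[15,9,0,0,0,0,-1],[15,9,30,0,0,0,-1],[15,9,60,0,0,0,-1],[15,9,90,0,0,0,-1],[15,9,90,0,0,0,-1]]}}

```text
time: 34.25
ee_pos: [0.5655, 0.1732, 0.1736]
ee_rot: [[0.049, 0.999, -0.003], [0.999, -0.049, -0.002], [-0.002, -0.003, -1.0]]
wrist_force: [-0.3, -0.1, -1.4]
opening: 0.624
grip_force: 64.0
```

Run:
```python
from h import *
np.set_printoptions(suppress=True,precision=3)
st()
s=cap("side");w=cap("wrist")
for c in (s,w):
 for n,z in (("pad",.005),("bin",0),("spare",.0),("flask_foot",.0965)):
  print(n,[(round(r["p"],2),np.round(r["centre"]).tolist(),np.round(at_z(c,r["centre"],z),3).tolist()) for r in place_of(n,c)[:2]])
```

```text
34.25 [0.566 0.173 0.174] [[0.049, 0.999, -0.003], [0.999, -0.049, -0.002], [-0.002, -0.003, -1.0]] [-0.08  0.47 -0.41  1.74  0.22  0.98 -0.62] [-0.3 -0.1 -1.4] 0.6242312871722826 64.00266408920288
pad []
bin [(0.95, [312.0, 260.0], [0.566, 0.128, 0.0])]
spare []
flask_foot [(0.94, [373.0, 197.0], [0.414, -0.087, 0.097]), (0.9, [256.0, 233.0], [0.725, 0.147, 0.096])]
pad [(0.65, [322.0, 181.0], [0.568, 0.172, 0.005])]
bin []
spare [(0.27, [420.0, 292.0], [0.684, 0.019, 0.0])]
flask_foot []
```

Call:
{"fn": "drive_tool", "kwargs": {"rows": [[0,0,18,0,0,0,-1],[0,0,36,0,0,0,-1],[0,0,54,0,0,0,-1],[0,0,68,0,0,0,-1],[0,0,74,0,0,0,-1]]}}

```text
time: 35.38
ee_pos: [0.5661, 0.1726, 0.1003]
ee_rot: [[0.049, 0.999, -0.0], [0.999, -0.049, -0.002], [-0.002, -0.0, -1.0]]
wrist_force: [-0.6, -0.7, -2.3]
opening: 0.626
grip_force: 64.2
```

Call:
{"fn": "drive_tool", "kwargs": {"rows": [[0,0,2,0,0,0,-1],[0,0,4,0,0,0,-1],[0,0,5,0,0,0,-1],[0,0,5,0,0,0,-1]]}}

```text
time: 35.88
ee_pos: [0.5668, 0.1727, 0.0971]
ee_rot: [[0.049, 0.999, 0.002], [0.999, -0.049, -0.001], [-0.001, 0.002, -1.0]]
wrist_force: [0.1, 0.5, -2.0]
opening: 0.626
grip_force: 64.2
```

Call:
{"fn": "drive_tool", "kwargs": {"rows": [[0,0,1,0,0,0,-1],[0,0,2,0,0,0,-1],[0,0,3,0,0,0,-1],[0,0,3,0,0,0,-1]]}}

```text
time: 36.38
ee_pos: [0.5666, 0.1727, 0.0937]
ee_rot: [[0.049, 0.999, 0.001], [0.999, -0.049, -0.001], [-0.001, 0.001, -1.0]]
wrist_force: [-0.3, 0.2, -2.6]
opening: 0.623
grip_force: 64.3
```

Call:
{"fn": "drive_tool", "kwargs": {"rows": [[0,0,1,0,0,0,-1],[0,0,2,0,0,0,-1],[0,0,3,0,0,0,-1],[0,0,3,0,0,0,-1]]}}

```text
time: 36.88
ee_pos: [0.5666, 0.1728, 0.0935]
ee_rot: [[0.049, 0.999, 0.002], [0.999, -0.049, -0.002], [-0.002, 0.002, -1.0]]
wrist_force: [-8.4, -3.7, 20.7]
opening: 0.621
grip_force: 67.0
```

It is seated on the pad, with contact force showing. I'm releasing and rising.

Call:
{"fn": "drive_tool", "kwargs": {"rows": [[0,0,-2,0,0,0,-1],[0,0,-2,0,0,0,0.4],[0,0,-2,0,0,0,0.65],[0,0,-2,0,0,0,0.75],[0,0,-2,0,0,0,0.75]]}}

```text
time: 37.5
ee_pos: [0.5666, 0.1727, 0.0926]
ee_rot: [[0.049, 0.999, 0.001], [0.999, -0.049, -0.001], [-0.001, 0.001, -1.0]]
wrist_force: [0.4, -0.2, 0.2]
opening: 0.876
grip_force: 0.0
```

Call:
{"fn": "drive_tool", "kwargs": {"rows": [[0,0,-10,0,0,0,0.75],[0,0,-40,0,0,0,0.75],[0,0,-90,0,0,0,0.75],[0,0,-150,0,0,0,0.75],[0,0,-190,0,0,0,0.75]]}}

```text
time: 38.12
ee_pos: [0.5668, 0.1734, 0.2867]
ee_rot: [[0.049, 0.999, 0.005], [0.999, -0.049, -0.0], [0.0, 0.005, -1.0]]
wrist_force: [0.8, -0.2, -0.6]
opening: 0.875
grip_force: 0.0
```

Run:
```python
from h import *
np.set_printoptions(suppress=True,precision=3)
st()
w=cap("wrist");s=cap("side");t=cap("top")
for c in (w,s,t):
 for n,z in (("flask_foot",.015),("pad",.005),("spare",.005),("lid_tab",.3)):
  print(n,[(round(r["p"],2),np.round(r["centre"]).tolist(),np.round(at_z(c,r["centre"],z),3).tolist()) for r in place_of(n,c)[:3]])
# cap of the flask: white blob within orange, seen from the wrist
h=cv2.cvtColor(w["img"],cv2.COLOR_RGB2HSV)
o=cv2.inRange(h,(3,120,60),(20,255,255));n,l,S,C=cv2.connectedComponentsWithStats(o)
for i in np.argsort(-S[1:,4])[:4]+1: print("orange",S[i],at_z(w,C[i],.109))
print("expected foot/top",proj(w,[.566,.172,.015]),proj(w,[.566,.172,.109]))
x=cap("side");r=place_of("lid_tab",x);r2=place_of("lid_tab",t)
if r and r2: print(tri([x,t],[r[0]["centre"],r2[0]["centre"]]))
```

```text
38.12 [0.567 0.173 0.287] [[0.049, 0.999, 0.005], [0.999, -0.049, -0.0], [0.0, 0.005, -1.0]] [-0.05  0.36 -0.43  1.61  0.16  1.2  -0.57] [ 0.8 -0.2 -0.6] 0.8751223567394925 0.0
flask_foot [(0.67, [313.0, 333.0], [0.541, -0.133, 0.015])]
pad []
spare [(0.68, [312.0, 218.0], [0.551, 0.081, 0.005])]
lid_tab [(0.79, [552.0, 363.0], [0.685, 0.12, 0.3])]
flask_foot [(0.76, [255.0, 232.0], [0.765, 0.062, 0.015]), (0.5, [336.0, 199.0], [0.544, -0.152, 0.015])]
pad []
spare []
lid_tab [(0.76, [267.0, 170.0], [0.68, 0.119, 0.3])]
flask_foot [(0.96, [385.0, 257.0], [0.409, -0.188, 0.015]), (0.94, [297.0, 141.0], [0.767, 0.093, 0.015]), (0.73, [364.0, 210.0], [0.551, -0.123, 0.015])]
pad [(0.39, [269.0, 200.0], [0.576, 0.174, 0.005])]
spare [(0.8, [298.0, 210.0], [0.548, 0.081, 0.005]), (0.69, [272.0, 204.0], [0.564, 0.163, 0.005]), (0.26, [284.0, 205.0], [0.561, 0.125, 0.005])]
lid_tab [(0.61, [277.0, 134.0], [0.689, 0.118, 0.3]), (0.6, [344.0, 262.0], [0.388, -0.046, 0.3])]
orange [ 296  145   48   53 1795] [0.567 0.183 0.109]
orange [ 298  294   35   49 1609] [ 0.551 -0.015  0.109]
orange [603  34  36  18 532] [0.864 0.294 0.109]
orange [607  54  33  16 471] [0.872 0.277 0.109]
expected foot/top [318.902 161.34 ] [318.762 179.178]
[0.688 0.119 0.292]
```

Run:
```python
from h import *
np.set_printoptions(suppress=True,precision=3)
w=cap("wrist");sub=w["img"][140:205,290:350]
h=cv2.cvtColor(sub,cv2.COLOR_RGB2HSV)
m=cv2.morphologyEx(cv2.inRange(h,(0,0,90),(179,70,255)),cv2.MORPH_OPEN,np.ones((3,3)))
n,l,S,C=cv2.connectedComponentsWithStats(m)
for i in range(1,n):
    if S[i,4]>60: print(S[i],at_z(w,C[i]+[290,140],.121))
o=masks_of("flask",w)
print([(r["p"],r["box"]) for r in o[:3]], [proj(w,[.566,.172,z]).round() for z in (.015,.121)])
```

```text
[  0   0  60   5 200] [0.571 0.215 0.121]
[ 17  29  28  26 578] [0.567 0.173 0.121]
[(0.97, [297.0, 144.7, 49.8, 54.1]), (0.67, [294.7, 296.0, 36.9, 51.5])] [array([320., 161.]), array([320., 183.])]
```

The cap sits at (0.567, 0.173), right above where the foot was released, so the flask is upright. The lid is still open, so I'm handing in.

```bash
python3 -c "
from h import *
print(workorder.close_job()); st()"
```

```text
the job is handed in; nothing more can be done
None
the job is handed in; nothing more can be done
```

I handed the job in at about 38 s: the lid is open at its stop and the orange flask stands cap up on the pad in the left bay, though the hand-in gave no verdict and I viewed 13 pictures, over the limit of 10.

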